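Clamp a spring punch in the rack fixture with the star wheel

ROBOT

A 6-joint arm with a two-finger parallel gripper is mounted at the origin on the work surface. World frame = base frame: x ahead of the robot, y to its left, z up, the work surface at z = 0. Lengths are in m, angles in rad, forces in N, time in s.
With the tool pointing down it reaches from about 0.3 to 0.775 m from the base axis. Payload 14.6 kg.
Tool frame: the origin (TCP) lies at the very end of the fingers, on their centre line; the grasp point (between the pads) lies 19 mm behind it; z points along the fingers, y is the direction in which the jaws open and shut (so a half turn about z gives the same grasp; the last joint's range is limited). The gripper opens to 94 mm and grips with 3 to 60 N. Pads are 16 mm wide; open, the fingers measure 119 mm over their backs; the gripper's body (75 mm by 177 mm) begins 78 mm behind the grasp point.
Start: joints at [-1.212, 0.3, 1.521, -0, 1.321, -0.067], TCP at [0.227, -0.501, 0.205] pointing down, gripper open.
Joint ranges: [-3.03, 3.03], [-0.79, 2.21], [0.23, 2.52], [-1.04, 4.18], [0, 3.07], [-2.55, 2.55]. Speed limits (rad/s): [2.22, 2.22, 2.57, 3.14, 3.14, 3.14].

INTERFACE

Orientations are given as [roll, pitch, yaw] about the fixed x, y, z axes, in that order (R = Rz(yaw) Ry(pitch) Rx(roll)).
In Python, from station import get_obs, vision, hand_in gives the robot as it stands.
- The arm moves only by the tool play_rows, never from a script. Its argument "moves" is a list of rows, each an object with "claw": the opening, from 0 (shut) to 1 (fully open); "linear": the shift along the tool's x, y, z in mm, a list of three; "turn": the turn, a rotation vector about the tool's x, y, z in rad, a list of three. In form: [{"claw": claw, "linear": [tx, ty, tz], "turn": [ax, ay, az]}, ...]. A call has 1 to 8 rows; each row is the pose to reach, as a shift and turn from the pose measured when the call began, along the tool's axes at that moment; what a row does not reach only later rows make up. A row lasts 1/8 s, in which the tool goes at most 62.5 mm and 10.7 degrees, less where a joint would pass 70% of its speed; a pose out of reach is approached as far as the arm can. A call with a gripper value outside its range is refused whole. The fingers move at their own pace and stop on an object; "force" is the grip in N (left out, the last holds). Time passes only in rows, so rows that repeat a pose let the fingers close. It gives the time, the measured TCP pose, the force and the opening at its end, in the units of the state.
- get_obs(): the state, without advancing time (a new reading comes with each control period).
- vision.camera(name): name is "scene" or "top"; returns the picture (400x640x3 uint8, blue, green, red); there is no depth.
- vision.camera_info(name): a dict with "camera_matrix" (3x3 intrinsics, pixels), "rvec" (rotation vector, rad) and "tvec" (3), from world to camera coordinates, as OpenCV has them. Camera axes: x right, y down, z forward; pixel columns grow to the right and rows downward; lengths in m; the calibration is good to about 2 mm. A picture is of the moment at which its call begins. camera_info takes no time and is no camera call.
- hand_in(): hands the job in, once; it reports no verdict.
The state is a dict: "time_s": time; "qpos": joint angles; "joint_vel": joint speeds; "tau": joint torques, N m; "ee_pos": TCP position; "eef_rot": TCP orientation; "force": force on the tool from outside, world axes, zero at the start; "moment": the same for the moment, N m; "grip_width": finger opening in m.
Only numpy, scipy, OpenCV 4.12 (cv2) and the standard library are available. Lean on these libraries where they do the work, as an engineer would, in place of code of your own. Each camera call takes 0.05 s, during which the arm holds its last target.

TASK

Stand the tall spring punch (barrel, coil spring and cap) upright on the fixture's base between the sliding jaw and the V-block, and let go of it. Then wind the jaw in by pushing the spokes of the star wheel round clockwise, one after another, until the jaw holds the punch snugly and squarely in the V: firm, but stop as soon as it comes up solid, because a hard squeeze marks the barrel. Push the spokes gently, leave the other tooling where it stands, and finish clear of everything.

Things in the scene. Friction and masses are not known exactly. Their poses are not given: they have to be found in the camera images.
- punch: the spring punch, loose, upright on the table, its place among the tooling varies: plain steel barrel 38 mm in diameter and 52 mm high, above it a dark coil spring 32 mm in diameter, on top a plain steel cap 34 mm in diameter and 22 mm high; 90 mm high in all, 0.3 to 0.6 kg. Grip it by the cap from above. Origin: centre of its underside; z up along it.
- fixture: clamping fixture, fixed: grey-green base plate 18 mm thick, x -75 to +75 mm, y -210 to +160 mm. Origin on the table; at yaw 0 x points away from the robot and y to its left. A grey-green gear housing 110 mm (x) by 160 mm (y) stands on it at y -205 to -45 mm, top 100 mm above the table. The star wheel turns over the housing at x 0, y -120 mm. Between jaw and V-block the base's top is clear.
- wheel_hub (a point): centre of the steel star wheel, on its vertical axis at mid height of the spokes, 138 mm above the table. Hub 40 mm in diameter, 34 mm high; five equal radial spokes, bars 12 mm thick with black balls 20 mm in diameter centred 82 mm from the axis (92 mm overall radius). 32 mm are free between the spokes' underside and the housing.
- wheel (a joint): turn of the wheel, rad, growing clockwise seen from above; closes the jaw 16 mm per rad by rack and pinion. At 0 one spoke points along the fixture's -x, the rest at 72 degree steps. Starts at 0 to 0.6; 1.7 to 4 rad more are needed. Stiff: 0.4 N m, about 6 N at 70 mm from the axis; stays where left. With the jaw on the punch each further 1 N there adds about 4.4 N of clamping. Over 25 N bends it.
- jaw: sliding jaw, steel block 70 mm wide (fixture's x), 22 mm thick, 46 mm high, 1 mm above the base; slides along the fixture's +y, driven by the wheel; not to be pushed by hand. Origin: middle of its flat front face (looks to +y), at the base's top; axes as the fixture's. 6 to 40 N on the punch is snug, over 40 N marks the barrel.
- vblock: steel V-block, 94 mm wide (fixture's x), 46 mm high, fixed on the base at x 0, opening to the fixture's -y; its setting along y varies by 25 mm. Origin: the upright line where its two 90 degree faces meet, at the base's top (18 mm above the table); axes as the fixture's. The faces run 35 mm to each side and towards -y. A barrel lying in the V has its axis 27 mm from the origin towards -y.
- sleeve: bystander: plain steel stepped sleeve, loose, 54 mm in diameter, 58 mm high, no spring. Origin: centre of its underside.
- stub: bystander: short steel stub, loose, 38 mm in diameter below and a 24 mm dark neck above, 56 mm high, no spring. Origin: centre of its underside.
- guard_edge (a point): middle of the near edge of a fixed dark grille (bars 17 mm apart, framed) that covers the far half of the wheel: from 19 mm beyond the hub (fixture's x) on, 190 mm long in y, underside 158 mm and top 168 mm above the table. Fingers from above reach spokes only on the near half (x below about 0), so no spoke can be pushed all the way round. This point lies at fixture x +19, y -120, height 163 mm.
There are look-alikes about, which are no part of the job. What is shaped like the punch but green is not meant.

How it is judged:
On the way, in this order (a step that is already met when the one before it is completed fails the run):
1. the punch stands released on the base between the open jaw and the V-block (z of punch in the frame of vblock between -0.004 and 0.004 m and x of punch in the frame of vblock between -0.025 and 0.025 m and y of punch in the frame of vblock below -0.018 m and y of punch in the frame of jaw above 0.012 m and angle between punch's own z axis and vertical below 0.06 rad and contact force between the fingers and punch below 0.3 N and contact force between jaw and punch below 3 N), for 0.2 s.
2. the jaw, wound in by the wheel, bears on the punch with more than 6 N (contact force between jaw and punch above 6 N and contact force between vblock and punch above 4 N), for 0.2 s.
At the end, for the whole second after the job is handed in: The punch stands upright (within 0.06 rad) on the base, its foot within 4 mm of the base top, lying in the V (axis within 3 mm of the V's middle and 23 to 31 mm from its corner), the jaw bearing on it with 6 to 40 N and the wheel at rest (contact force between jaw and punch between 6 and 40 N and x of punch in the frame of vblock between -0.003 and 0.003 m and y of punch in the frame of vblock between -0.031 and -0.023 m and z of punch in the frame of vblock between -0.004 and 0.004 m and angle between punch's own z axis and vertical below 0.06 rad and velocity of joint wheel between -0.05 and 0.05 rad/s); the robot touches nothing.
It fails at once if the punch is clamped with more than 40 N (contact force between jaw and punch above 40 N).
It fails at once if the wheel is pushed with more than 25 N (contact force between anything else and wheel above 25 N).
It fails at once if the jaw is pushed directly by the robot with more than 5 N (contact force between any of the arm, the fingers and jaw above 5 N).
It fails at once if the sleeve or the stub is shifted by more than 20 mm (distance of any of sleeve, stub from where it was at the start of the episode above 0.02 m).
It also fails if it takes over 72 s, if anything falls off the work surface, if the arm or the gripper's body presses on something with over 40 N, if the wrist force passes 120 N, or if a joint passes its speed limit or range.

## Working session

There is one attempt and no reset: what is moved stays moved. The work goes in short steps, Python scripts to look and compute and a tool call to move; the robot and the scene stay as the last step left them, time stands still between calls to the robot, and variables do not carry over. Pictures are saved under pics/ and viewed, and the job is handed in when it is done.

Besides the shell and the picture viewer there is one more tool, called after "Emit:" as a command line: name --argument value ..., lists and objects as JSON in quotes. play_rows: Moves the arm, as the interface text tells. Its arguments: {"type":"object","properties":{"moves":{"type":"array","items":{"type":"object","properties":{"claw":{"type":"number"},"linear":{"type":"array","items":{"type":"number"}},"turn":{"type":"array","items":{"type":"number"}}}}},"force":{"type":"number"}},"required":["moves"]}

```bash
mkdir -p pics; ls; python3 - <<'E'
from station import get_obs, vision
import cv2
for n in ["scene","top"]:
    cv2.imwrite(f"pics/{n}0.png",vision.camera(n)); print(vision.camera_info(n))
print(get_obs())
E
```

```text
pics
{'camera_matrix': array([[431.48980291,   0.        , 314.08414046],
       [  0.        , 431.48980291, 200.97923717],
       [  0.        ,   0.        ,   1.        ]]), 'rvec': array([ 1.13249077,  2.36244579, -0.9666548 ]), 'tvec': array([ 0.32355363, -0.20950845,  1.56981487])}
{'camera_matrix': array([[477.95308979,   0.        , 322.50802459],
       [  0.        , 477.95308979, 200.32204106],
       [  0.        ,   0.        ,   1.        ]]), 'rvec': array([ 2.16923689, -2.10267445,  0.21981257]), 'tvec': array([-0.01412285,  0.54080199,  1.26949209])}
{'time_s': 0.1, 'qpos': array([-1.21157172e+00,  3.00407936e-01,  1.52150199e+00, -2.25359520e-05,
        1.32067865e+00, -6.66221558e-02]), 'joint_vel': array([-0.00074371, -0.00199354, -0.00400595,  0.00037436, -0.00060667,
       -0.00042668]), 'tau': array([ 2.23820214e-03, -5.32639539e+01, -3.53278828e+01,  7.10363220e-02,
        2.35344912e-02, -8.17948444e-05]), 'ee_pos': array([ 0.22710273, -0.50067808,  0.20495443]), 'eef_rot': array([-3.14059749e+00, -4.45204599e-05,  4.25852331e-01]), 'force': array([-0.126006  ,  0.19940323, -0.04331184]), 'moment': array([ 0.02825768, -0.03684435,  0.02216436]), 'grip_width': 0.09408186918438442}
```

View pics/scene0.png

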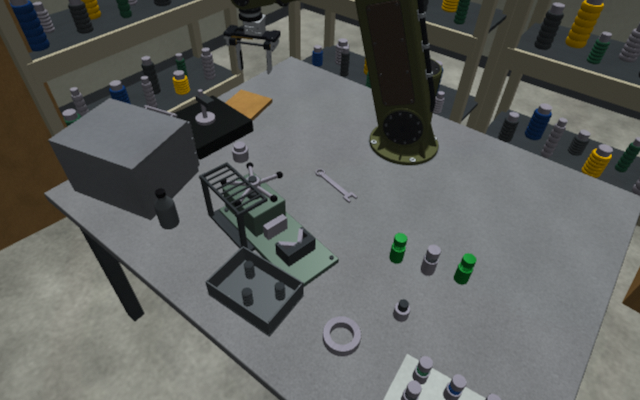

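View pics/top0.png

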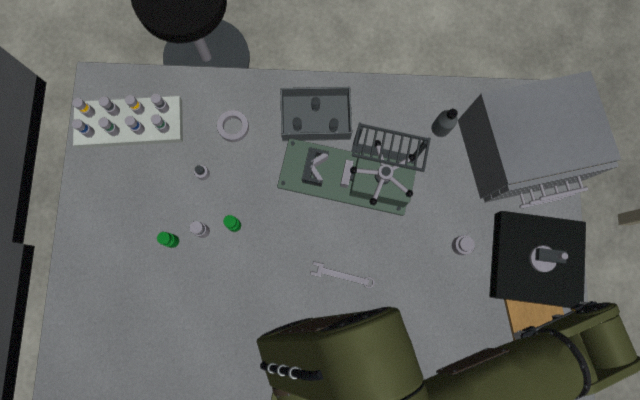

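The punch is the steel one between two green look-alikes (top image about 200,228). The stub is at (201,171), the sleeve at (463,244), and the fixture around (350,175). I'll enlarge these areas.

```bash
cat > h.py <<'E'
import numpy as np, cv2
from station import get_obs, vision
def cam(n):
    i=vision.camera_info(n); return i['camera_matrix'],cv2.Rodrigues(i['rvec'])[0],np.array(i['tvec']).ravel()
def proj(n,P):
    i=vision.camera_info(n)
    return cv2.projectPoints(np.array(P,float).reshape(-1,1,3),i['rvec'],i['tvec'],i['camera_matrix'],None)[0].reshape(-1,2)
def atz(n,uv,z):
    K,R,t=cam(n); d=R.T@np.linalg.solve(K,[uv[0],uv[1],1]); c=-R.T@t
    return c+d*(z-c[2])/d[2]
def crop(img,x0,y0,w,h,s,fn):
    c=img[y0:y0+h,x0:x0+w]; c=cv2.resize(c,None,fx=s,fy=s,interpolation=cv2.INTER_CUBIC)
    st=10 if s>=5 else 20
    for x in range((x0//st+1)*st,x0+w,st): cv2.putText(c,str(x),((x-x0)*s,8),0,.3,(0,0,255),1); cv2.line(c,((x-x0)*s,10),((x-x0)*s,16),(0,0,255),1)
    for y in range((y0//st+1)*st,y0+h,st): cv2.putText(c,str(y),(0,(y-y0)*s),0,.3,(0,0,255),1); cv2.line(c,(18,(y-y0)*s),(26,(y-y0)*s),(0,0,255),1)
    cv2.imwrite(fn,c)
E
python3 - <<'E'
from h import *
t=cv2.imread('pics/top0.png'); s=cv2.imread('pics/scene0.png')
crop(t,270,115,160,110,5,'pics/t1.png')
crop(s,190,155,155,120,5,'pics/s1.png')
crop(t,150,155,100,100,6,'pics/t2.png')
crop(s,380,220,110,105,5,'pics/s2.png')
E
```

```text
(no output)
```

View pics/t1.png

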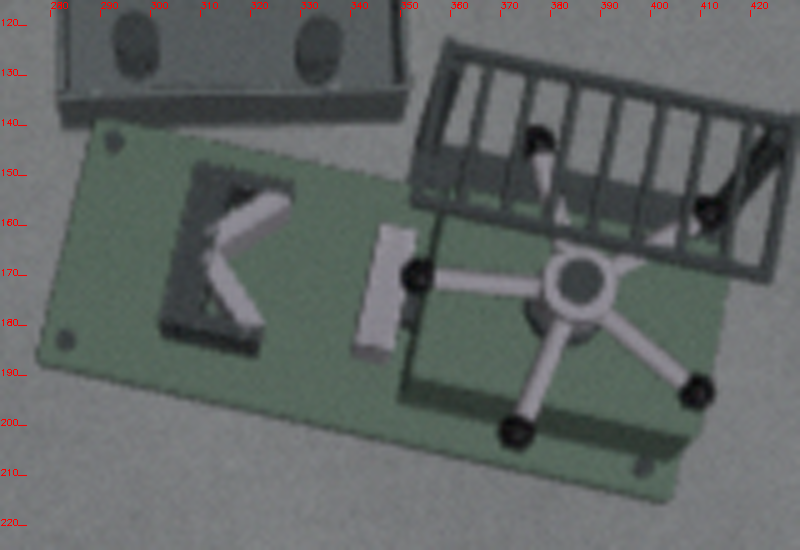

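View pics/s1.png

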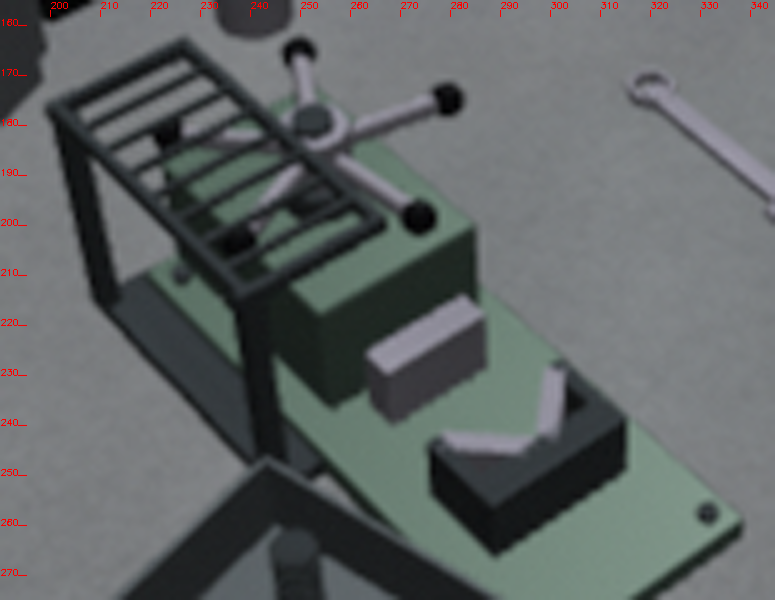

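View pics/t2.png

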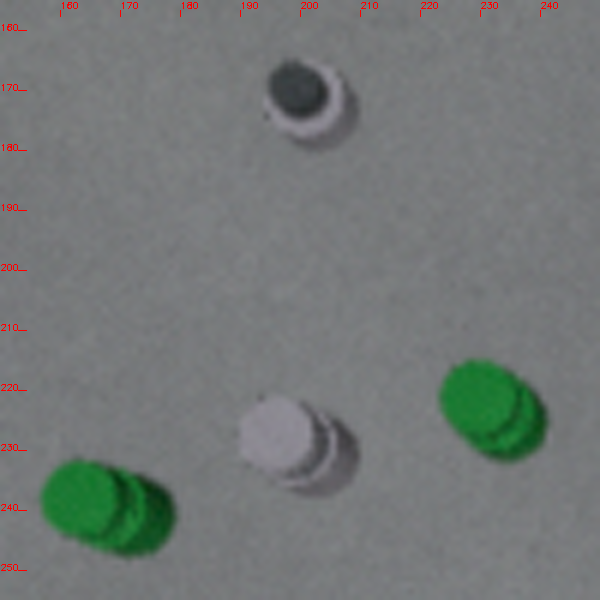

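View pics/s2.png

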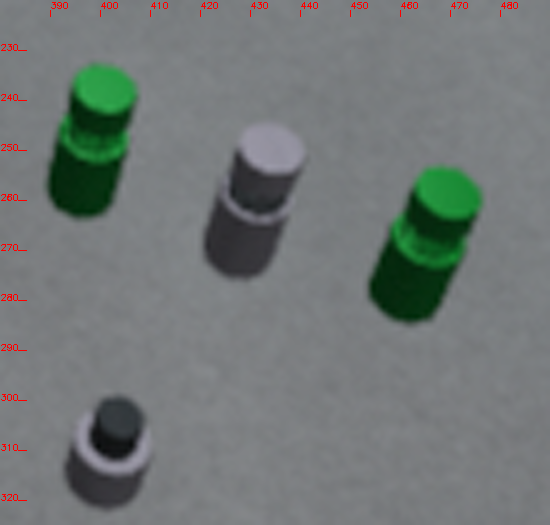

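```bash
cat > fit.py <<'E'
from h import *
from scipy.optimize import least_squares
obs=[]
def o(n,uv,P): obs.append((n,uv,P))
o('top',(289,139),(75,160,18));o('top',(277.5,188),(-75,160,18));o('top',(404.5,215.5),(-75,-210,18));o('top',(386.4,171.4),(0,-120,155))
o('scene',(252.4,179),(0,-120,155));o('scene',(338.4,259),(-75,160,18))
balls={'top':[(353.4,170),(373.4,201.4),(409.4,193.2),(412,157),(378,142.6)],'scene':[(274,198.4),(279.4,175),(249.8,165.6),(223.4,181.6),(238,203)]}
def f2w(p,P):
    P=np.atleast_2d(np.array(P,float))/1000; c,s=np.cos(p[2]),np.sin(p[2])
    return np.c_[p[0]+c*P[:,0]-s*P[:,1],p[1]+s*P[:,0]+c*P[:,1],P[:,2]]
def ballsF(th):
    # spoke k at fixture angle pi - th - k*72deg  (clockwise growing); order: -x first...
    a=np.pi-th-np.deg2rad(72)*np.arange(5); return np.c_[82*np.cos(a),-120+82*np.sin(a),138+0*a]
K0=None
def res(p):
    r=[]
    for n,uv,P in obs: r+=list(proj(n,f2w(p,P))[0]-uv)
    for n in balls:
        q=proj(n,f2w(p,ballsF(p[3])))
        for b in balls[n]:
            d=q-np.array(b); i=np.argmin((d**2).sum(1)); r+=list(d[i])
    return np.array(r)
if __name__=='__main__':
    best=None
    for th in np.arange(-.2,1.1,.2):
        x=atz('top',(386.4,171.4),.155)
        s=least_squares(res,[x[0],x[1]-0.0+.12,-.2,th],loss='soft_l1')
        if best is None or s.cost<best.cost: best=s
    p=best.x; print(p,best.cost); print(np.round(best.fun,1))
    for n in ('top','scene'):
        K,R,t=cam(n); print(n,-R.T@t)
    # punch triangulate
    def tri(a,b):
        M=[];y=[]
        for n,uv in (('top',a),('scene',b)):
            K,R,t=cam(n); Pm=K@np.c_[R,t]
            for i in (0,1): r=uv[i]*Pm[2]-Pm[i]; M.append(r[:3]);y.append(-r[3])
        return np.linalg.lstsq(np.array(M),np.array(y),rcond=None)[0]
    a,b=(196.2,227.2),(434,249.6)
    print(tri(a,b),atz('top',a,.09),atz('scene',b,.09))
    np.save('p.npy',p)
E
python3 fit.py
```

```text
Traceback (most recent call last):
  File "fit.py", line 27, in <module>
    s=least_squares(res,[x[0],x[1]-0.0+.12,-.2,th],loss='soft_l1')
  File "fit.py", line 17, in res
    for n,uv,P in obs: r+=list(proj(n,f2w(p,P))[0]-uv)
                               ~~~~^^^^^^^^^^^^
  File "h.py", line 6, in proj
    i=vision.camera_info(n)
ValueError: time passes only in moves, steps and waits
```

```bash
sed -i 's/^def cam(n):/_C={}\ndef info(n):\n    if n not in _C: _C[n]=vision.camera_info(n)\n    return _C[n]\ndef cam(n):/; s/i=vision.camera_info(n)/i=info(n)/' h.py; python3 fit.py
```

```text
[ 0.62443605 -0.03852952 -0.18262113  0.19229367] 3.8175120616279994
[-0.3 -1.2 -0.6 -0.6  0.3 -0.5 -0.3 -0.  -0.2  0.4  0.6 -1.3  0.4  0.
 -0.1 -0.1 -0.1  0.2 -0.6  0.5 -0.5  0.8 -0.6 -0.4 -0.4 -0.6 -0.3 -0.5
  0.4 -0.1 -0.6 -0.1]
top [0.30149195 0.02911803 1.34630277]
scene [1.19714433 0.51430708 0.9566782 ]
[0.45052693 0.33468369 0.08766573] [0.4505696  0.33337353 0.09      ] [0.45196453 0.33598711 0.09      ]
```

```bash
cat > ov.py <<'E'
from h import *
from fit import f2w
import sys
p=np.load('p.npy')
def ov(n,img,x0,y0,s,yv,yj):
    c=img
    def line(P,col):
        q=proj(n,f2w(p,P)); q=((q+.5-[x0,y0])*s).astype(int); cv2.polylines(c,[q.reshape(-1,1,2)],False,col,1)
    for z,col in ((64,(0,255,255)),(18,(255,255,0))): line([(-35,yv-35,z),(0,yv,z),(35,yv-35,z)],col)
    for z,col in ((65,(0,0,255)),(19,(255,0,255))): line([(-35,yj-22,z),(-35,yj,z),(35,yj,z),(35,yj-22,z),(-35,yj-22,z)],col)
    line([(-75,-210,18),(-75,160,18),(75,160,18),(75,-210,18)],(0,255,0))
    return c
if __name__=='__main__':
    yv,yj=map(float,sys.argv[1:3]); out=[]
    for n,f,(x0,y0,w,h) in (('top','pics/top0.png',(290,140,75,55)),('scene','pics/scene0.png',(245,205,85,65))):
        i=cv2.imread(f)[y0:y0+h,x0:x0+w]; i=cv2.resize(i,(600,int(h*600/w)),interpolation=cv2.INTER_CUBIC)
        i=cv2.resize(cv2.imread(f)[y0:y0+h,x0:x0+w],None,fx=9,fy=9,interpolation=cv2.INTER_CUBIC)
        cv2.imwrite(f'pics/ov_{n}_{sys.argv[3]}.png',ov(n,i,x0,y0,9,yv,yj))
E
python3 - <<'E'
from h import *
p=np.load('p.npy')
def toF(w): 
    c,s=np.cos(p[2]),np.sin(p[2]); d=w[:2]-p[:2]; return np.round([1000*(c*d[0]+s*d[1]),1000*(-s*d[0]+c*d[1])],1)
T=lambda a,b:(270+a/5-.0,115+b/5)
S=lambda a,b:(190+a/5,155+b/5)
print('V corner top',toF(atz('top',T(213,237),.064)),toF(atz('scene',S(540,440),.064)))
print('tips',toF(atz('top',T(290,197),.064)),toF(atz('top',T(262,325),.064)))
print('jaw top corners',toF(atz('top',T(384,225),.065)),toF(atz('top',T(354,345),.065)),toF(atz('scene',S(487,314),.065)),toF(atz('scene',S(385,377),.065)))
E
python3 ov.py 60 -20 a
```

```text
V corner top [ 6.2 74.4] [ 1.  77.5]
tips [37.9 37.5] [-36.7  37.4]
jaw top corners [ 33.2 -16.8] [-37.1 -14.3] [-34.  -11.3] [ 37.6 -10.7]
```

```bash
python3 ov.py 73.5 -13 b
```

```text
(no output)
```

View pics/ov_top_b.png

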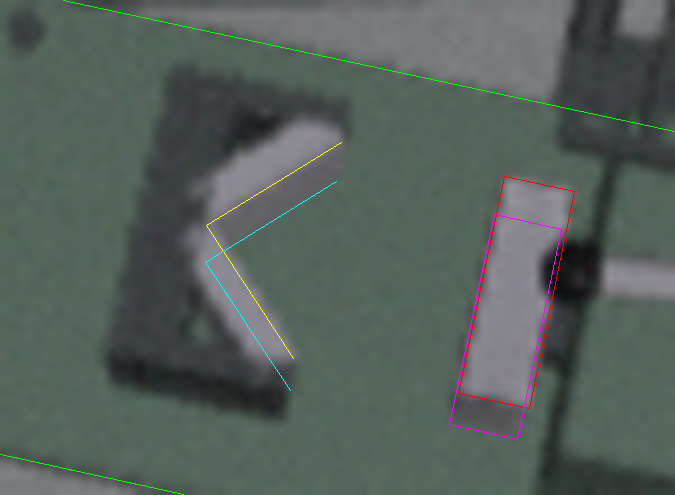

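View pics/ov_scene_b.png

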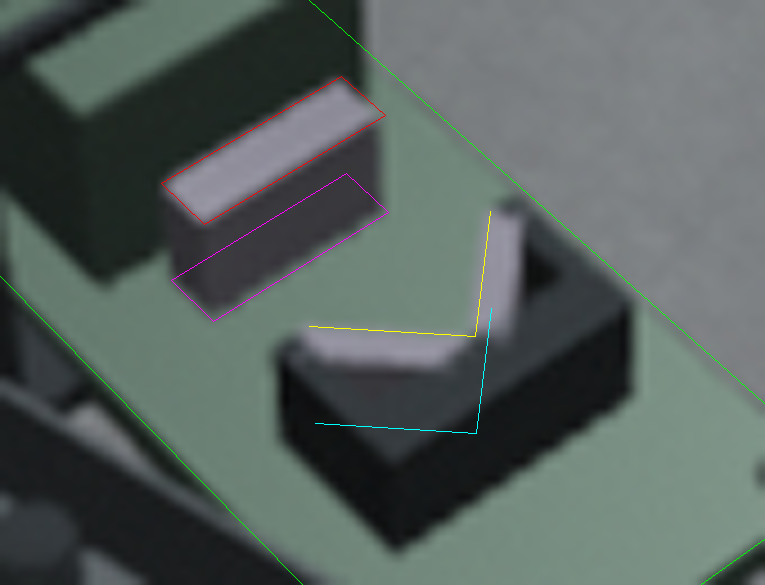

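```bash
cat > go.py <<'E'
from h import *
from scipy.spatial.transform import Rotation as Ro
from fit import f2w
p=np.load('p.npy')
def rel(pos,yaw):
    o=get_obs(); R0=Ro.from_euler('xyz',o['eef_rot']); R1=Ro.from_euler('xyz',[np.pi,0,yaw])
    print('now',np.round(o['ee_pos'],4),np.round(o['eef_rot'],4),'F',np.round(o['force'],2),'w',round(o['grip_width'],4),'t',o['time_s'])
    print('linear',np.round(1000*R0.inv().apply(np.array(pos)-o['ee_pos']),1),'turn',np.round((R0.inv()*R1).as_rotvec(),4))
E
python3 - <<'E'
from go import *
print('place',f2w(p,(0,42,0)),'hub',f2w(p,(0,-120,138)),'yaw',p[2]+np.pi/2)
print('green',atz('top',(164,237.5),.09),atz('top',(230,221.5),.09))
rel([.451,.3345,.18],p[2]+np.pi/2)
E
```

```text
place [[0.63206357 0.00277207 0.        ]] hub [[ 0.60264312 -0.15653404  0.138     ]] yaw 1.388175201739733
green [0.42085149 0.41487532 0.09      ] [0.46851704 0.24596217 0.09      ]
now [ 0.2271 -0.5007  0.205 ] [-3.1406 -0.      0.4259] F [-0.13  0.2  -0.04] w 0.0941 t 0.1
linear [ 548.9 -668.1   25.6] turn [-9.000e-04 -5.000e-04 -9.623e-01]
```

Emit:
play_rows --moves '[{"claw": 1,"linear": [549,-668,25],"turn": [0,0,-0.962]},{"claw": 1,"linear": [549,-668,25],"turn": [0,0,-0.962]},{"claw": 1,"linear": [549,-668,25],"turn": [0,0,-0.962]},{"claw": 1,"linear": [549,-668,25],"turn": [0,0,-0.962]},{"claw": 1,"linear": [549,-668,25],"turn": [0,0,-0.962]},{"claw": 1,"linear": [549,-668,25],"turn": [0,0,-0.962]},{"claw": 1,"linear": [549,-668,25],"turn": [0,0,-0.962]},{"claw": 1,"linear": [549,-668,25],"turn": [0,0,-0.962]}]'

```text
time_s: 1.1
ee_pos: [0.3566, -0.0161, 0.1913]
eef_rot: [3.141, -0.001, 1.388]
force: [0.4, -0.9, 0.2]
grip_width: 0.0942
```

```bash
python3 - <<'E'
from go import *
rel([.451,.3345,.15],p[2]+np.pi/2)
E
```

```text
now [ 0.3566 -0.0161  0.1913] [ 3.1414e+00 -9.0000e-04  1.3876e+00] F [ 0.39 -0.88  0.21] w 0.0942 t 1.1
linear [361.9  28.9  41.6] turn [ 0.0002 -0.0009 -0.0006]
```

Emit:
play_rows --moves '[{"claw": 1,"linear": [362,29,42],"turn": [0,0,0]},{"claw": 1,"linear": [362,29,42],"turn": [0,0,0]},{"claw": 1,"linear": [362,29,42],"turn": [0,0,0]},{"claw": 1,"linear": [362,29,42],"turn": [0,0,0]},{"claw": 1,"linear": [362,29,42],"turn": [0,0,0]},{"claw": 1,"linear": [362,29,42],"turn": [0,0,0]},{"claw": 1,"linear": [362,29,42],"turn": [0,0,0]},{"claw": 1,"linear": [362,29,42],"turn": [0,0,0]}]'

```text
time_s: 2.1
ee_pos: [0.4508, 0.334, 0.1492]
eef_rot: [-3.141, -0.0, 1.388]
force: [-0.2, -0.5, -0.3]
grip_width: 0.0937
```

```bash
python3 - <<'E'
from go import *
rel([.451,.3345,.062],p[2]+np.pi/2)
i=vision.camera('scene'); crop(i,370,180,130,120,5,'pics/s3.png')
E
```

```text
now [0.4508 0.334  0.1492] [-3.1411e+00 -1.0000e-04  1.3877e+00] F [-0.15 -0.52 -0.29] w 0.0937 t 2.1
linear [ 0.6  0.1 87.2] turn [-0.0005 -0.0001 -0.0004]
```

View pics/s3.png

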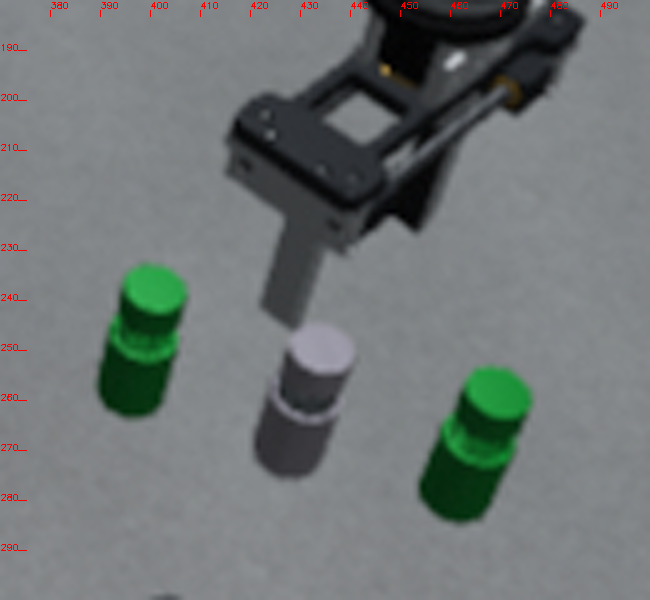

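The gripper is above the punch cap (433,248), and the fingers clear the greens at (400,237) and (467,260). Next: lower and grip.

Emit:
play_rows --moves '[{"claw": 1,"linear": [0.5,0,40],"turn": [0,0,0]},{"claw": 1,"linear": [0.5,0,70],"turn": [0,0,0]},{"claw": 1,"linear": [0.5,0,87],"turn": [0,0,0]},{"claw": 1,"linear": [0.5,0,87],"turn": [0,0,0]},{"claw": 0,"linear": [0.5,0,87],"turn": [0,0,0]},{"claw": 0,"linear": [0.5,0,87],"turn": [0,0,0]},{"claw": 0,"linear": [0.5,0,87],"turn": [0,0,0]},{"claw": 0,"linear": [0.5,0,87],"turn": [0,0,0]}]' --force 25

```text
time_s: 3.15
ee_pos: [0.4512, 0.3343, 0.0629]
eef_rot: [3.141, -0.001, 1.387]
force: [-0.2, -0.0, -0.1]
grip_width: 0.0574
```

Emit:
play_rows --moves '[{"claw": 0,"linear": [0,0,0],"turn": [0,0,0]},{"claw": 0,"linear": [0,0,0],"turn": [0,0,0]},{"claw": 0,"linear": [0,0,0],"turn": [0,0,0]},{"claw": 0,"linear": [0,0,0],"turn": [0,0,0]}]'

```text
time_s: 3.65
ee_pos: [0.4512, 0.3342, 0.0629]
eef_rot: [3.141, -0.001, 1.387]
force: [0.8, -0.4, -0.6]
grip_width: 0.0334
```

Emit:
play_rows --moves '[{"claw": 0,"linear": [0,0,-25],"turn": [0,0,0]},{"claw": 0,"linear": [0,0,-60],"turn": [0,0,0]},{"claw": 0,"linear": [0,0,-100],"turn": [0,0,0]},{"claw": 0,"linear": [0,0,-110],"turn": [0,0,0]}]'

```text
time_s: 4.15
ee_pos: [0.4516, 0.3344, 0.1744]
eef_rot: [3.139, -0.003, 1.387]
force: [0.9, -0.0, -6.2]
grip_width: 0.0336
```

```bash
python3 - <<'E'
from go import *
rel([.632,.0028,.17],p[2]+np.pi/2)
E
```

```text
now [0.4516 0.3344 0.1744] [ 3.1394e+00 -2.6000e-03  1.3870e+00] F [ 0.87 -0.01 -6.22] w 0.0336 t 4.15
linear [-293.1  238.     4.2] turn [ 0.0022 -0.0026 -0.0011]
```

Emit:
play_rows --moves '[{"claw": 0,"linear": [-30,24,0],"turn": [0,0,0]},{"claw": 0,"linear": [-70,57,0],"turn": [0,0,0]},{"claw": 0,"linear": [-110,89,0],"turn": [0,0,0]},{"claw": 0,"linear": [-150,122,0],"turn": [0,0,0]},{"claw": 0,"linear": [-190,154,0],"turn": [0,0,0]},{"claw": 0,"linear": [-230,187,0],"turn": [0,0,0]},{"claw": 0,"linear": [-265,215,0],"turn": [0,0,0]},{"claw": 0,"linear": [-293,238,0],"turn": [0,0,0]}]'

```text
time_s: 5.15
ee_pos: [0.6319, 0.0012, 0.1717]
eef_rot: [-3.141, -0.002, 1.386]
force: [0.1, -0.0, -5.4]
grip_width: 0.0334
```

Emit:
play_rows --moves '[{"claw": 0,"linear": [-10,8,0],"turn": [0,0,0]},{"claw": 0,"linear": [-10,8,0],"turn": [0,0,0]}]'

```text
time_s: 5.4
ee_pos: [0.6374, -0.0104, 0.1697]
eef_rot: [-3.138, -0.002, 1.385]
force: [0.0, -0.2, -5.9]
grip_width: 0.0335
```

```bash
python3 - <<'E'
from go import *
rel([.632,.0028,.081],p[2]+np.pi/2)
for n,(a,b,c,d) in (('top',(270,115,160,110)),('scene',(190,155,155,120))):
    crop(vision.camera(n),a,b,c,d,5,f'pics/{n}4.png')
E
```

```text
now [ 0.6374 -0.0104  0.1697] [-3.1377e+00 -2.0000e-03  1.3853e+00] F [ 0.02 -0.18 -5.91] w 0.0335 t 5.4
linear [11.8 -7.4 88.8] turn [-0.0038 -0.002  -0.0029]
```

View pics/scene4.png

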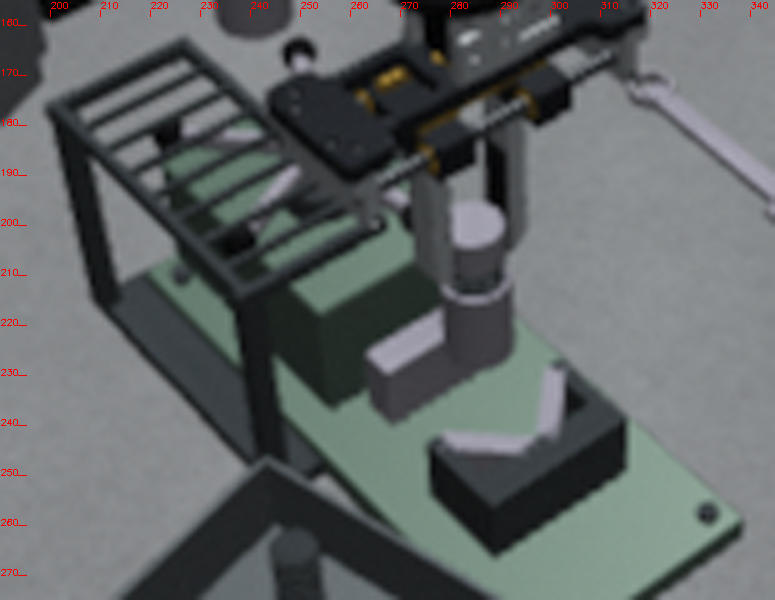

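The punch is held upright above the base, cap at (283,198). I'll fix the small overshoot and lower.

Emit:
play_rows --moves '[{"claw": 0,"linear": [12,-7.4,0],"turn": [-0.004,-0.002,-0.003]},{"claw": 0,"linear": [12,-7.4,0],"turn": [-0.004,-0.002,-0.003]},{"claw": 0,"linear": [12,-7.4,20],"turn": [-0.004,-0.002,-0.003]},{"claw": 0,"linear": [12,-7.4,45],"turn": [-0.004,-0.002,-0.003]},{"claw": 0,"linear": [12,-7.4,65],"turn": [-0.004,-0.002,-0.003]},{"claw": 0,"linear": [12,-7.4,80],"turn": [-0.004,-0.002,-0.003]},{"claw": 0,"linear": [12,-7.4,84],"turn": [-0.004,-0.002,-0.003]},{"claw": 0,"linear": [12,-7.4,84],"turn": [-0.004,-0.002,-0.003]}]'

```text
time_s: 6.5
ee_pos: [0.6318, 0.0045, 0.0865]
eef_rot: [3.141, -0.0, 1.39]
force: [0.9, -2.3, -7.2]
grip_width: 0.033
```

```bash
python3 - <<'E'
from go import *
rel([.632,.0028,.081],p[2]+np.pi/2)
for n,(a,b,c,d) in (('top',(270,115,160,110)),('scene',(190,155,155,120))):
    crop(vision.camera(n),a,b,c,d,5,f'pics/{n}5.png')
E
```

```text
now [0.6318 0.0045 0.0865] [ 3.1411e+00 -2.0000e-04  1.3902e+00] F [ 0.88 -2.29 -7.25] w 0.033 t 6.5
linear [-1.6  0.5  5.5] turn [ 0.0005 -0.0002  0.002 ]
```

View pics/scene5.png

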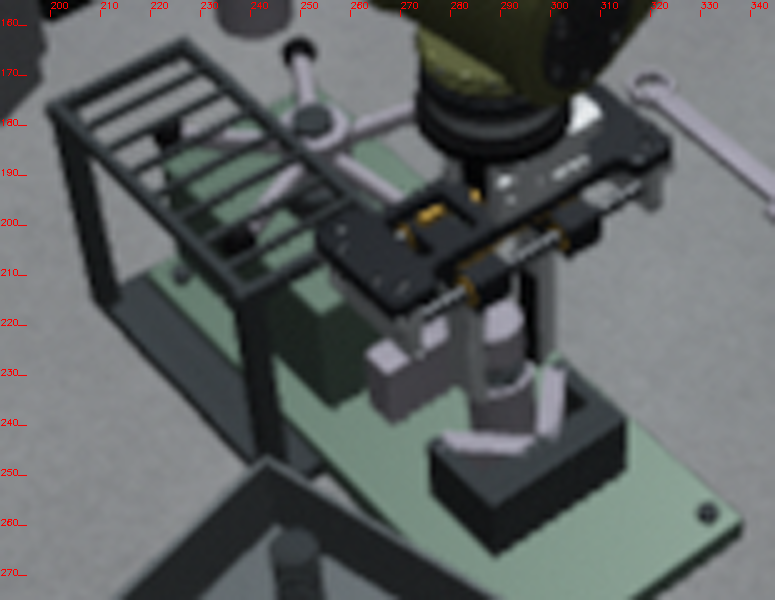

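Emit:
play_rows --moves '[{"claw": 0,"linear": [-4,0.5,0],"turn": [0,0,0]},{"claw": 0,"linear": [-4,0.5,0],"turn": [0,0,0]},{"claw": 0,"linear": [-4,0.5,0],"turn": [0,0,0]}]'

```text
time_s: 6.98
ee_pos: [0.6317, 0.0005, 0.0869]
eef_rot: [3.141, -0.0, 1.39]
force: [-0.2, 0.3, -5.5]
grip_width: 0.0332
```

```bash
python3 - <<'E'
from go import *
rel([.632,.0008,.081],p[2]+np.pi/2)
print(proj('scene',f2w(p,(0,40,18+5.5+90))))
for n,(a,b,c,d) in (('top',(270,115,160,110)),('scene',(245,195,85,65))):
    crop(vision.camera(n),a,b,c,d,5 if n=='top' else 9,f'pics/{n}6.png')
E
```

```text
now [6.317e-01 5.000e-04 8.690e-02] [ 3.1408e+00 -5.0000e-04  1.3901e+00] F [-0.23  0.32 -5.47] w 0.0332 t 6.975
linear [0.3 0.3 5.9] turn [ 0.0008 -0.0005  0.0019]
[[288.99608623 222.36812461]]
```

View pics/scene6.png

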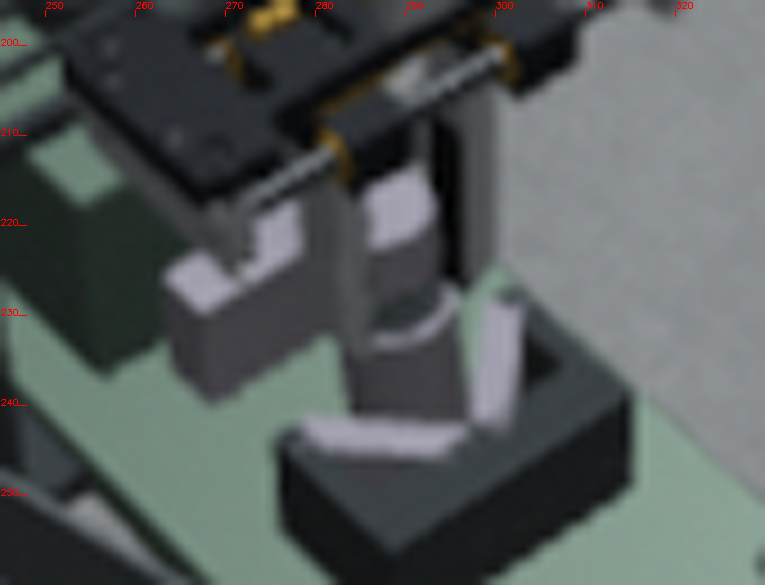

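View pics/top6.png

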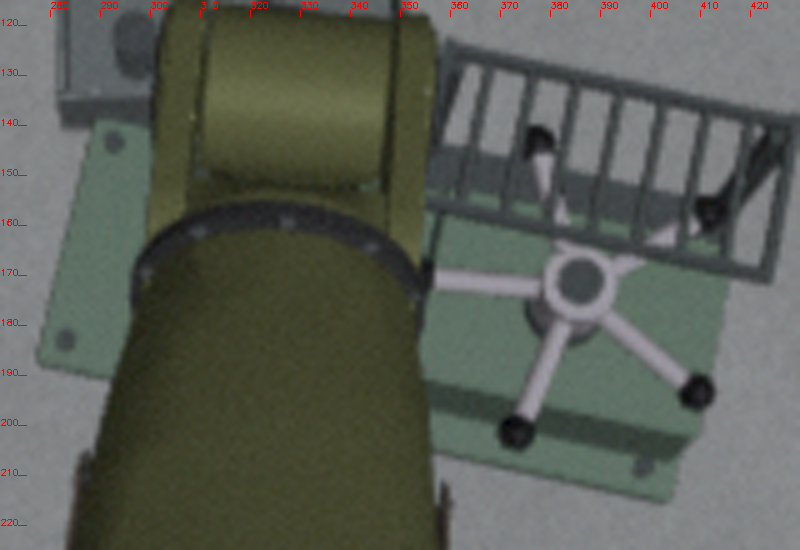

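```bash
cat > pv.py <<'E'
from go import *
def punch(n,c,x0,y0,s,x,y,z):
    for r,h,col in ((19,0,(0,0,255)),(19,52,(0,255,255)),(17,68,(0,255,0)),(17,90,(255,255,0))):
        a=np.linspace(0,2*np.pi,40); P=np.c_[x+r/1000*np.cos(a),y+r/1000*np.sin(a),z+h/1000+0*a]
        q=((proj(n,P)+.5-[x0,y0])*s).astype(int); cv2.polylines(c,[q.reshape(-1,1,2)],True,col,1)
E
python3 - <<'E'
from pv import *
c=cv2.imread('pics/scene6.png'); punch('scene',c,245,195,9,.6317,.0005,.024); cv2.imwrite('pics/scene6o.png',c)
c=cv2.imread('pics/s2.png'); punch('scene',c,380,220,5,.451,.3343,0); cv2.imwrite('pics/s2o.png',c)
E
```

```text
(no output)
```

View pics/scene6o.png

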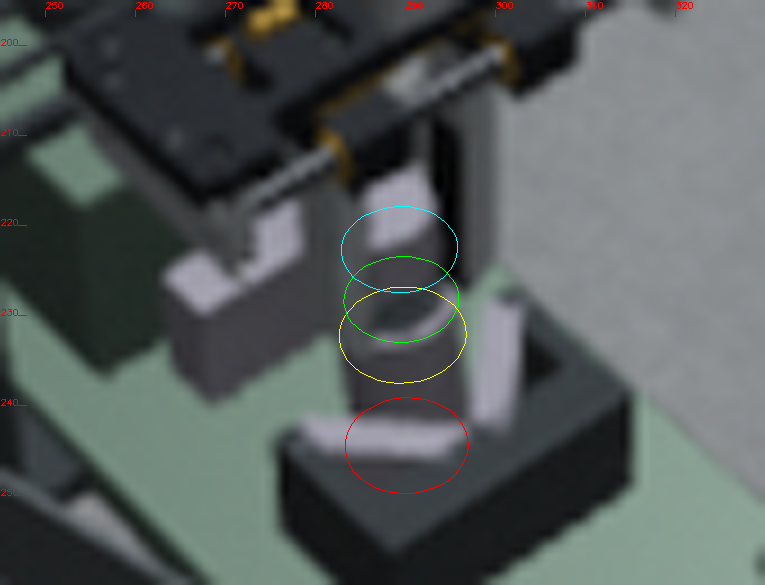

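View pics/s2o.png

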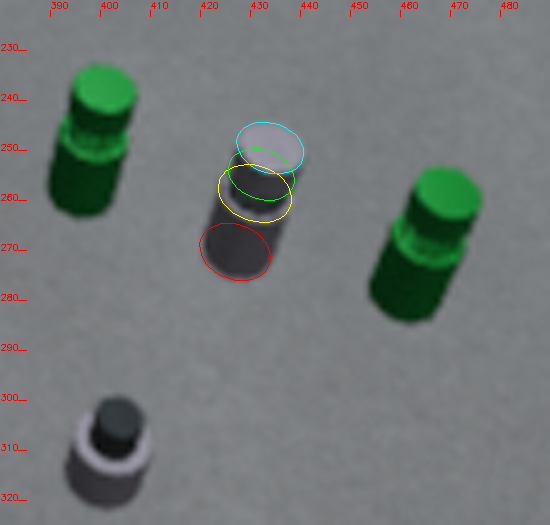

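```bash
python3 - <<'E'
from pv import *
c=cv2.imread('pics/scene6.png')
T=np.array([.6317,.0005,.0869]);yaw=1.3901
def box(c,T,x0,y0,s,half):
    for sg in (1,-1):
        for y1 in (half,half+12.5):
            P=[]
            for dx,z in ((-8,0),(8,0),(8,60),(-8,60),(-8,0)):
                R=Ro.from_euler('xyz',[np.pi,0,yaw]); P.append(T+R.apply([dx/1000,sg*y1/1000,-z/1000]))
            q=((proj('scene',P)+.5-[x0,y0])*s).astype(int); cv2.polylines(c,[q.reshape(-1,1,2)],True,(0,0,255) if sg>0 else (0,255,0),1)
box(c,T,245,195,9,16.6); cv2.imwrite('pics/scene6b.png',c)
c=cv2.imread('pics/s3.png'); box(c,np.array([.4508,.334,.1492]),370,180,5,47); cv2.imwrite('pics/s3b.png',c)
E
```

```text
(no output)
```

View pics/scene6b.png

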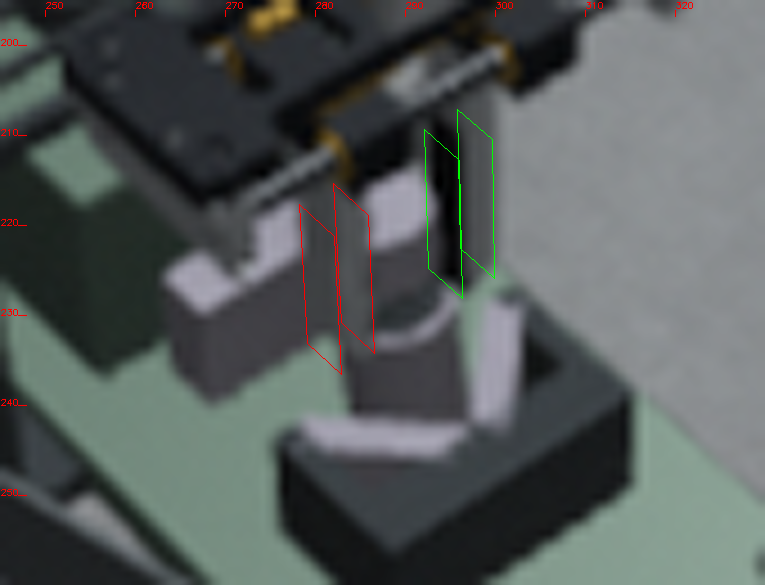

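View pics/s3b.png

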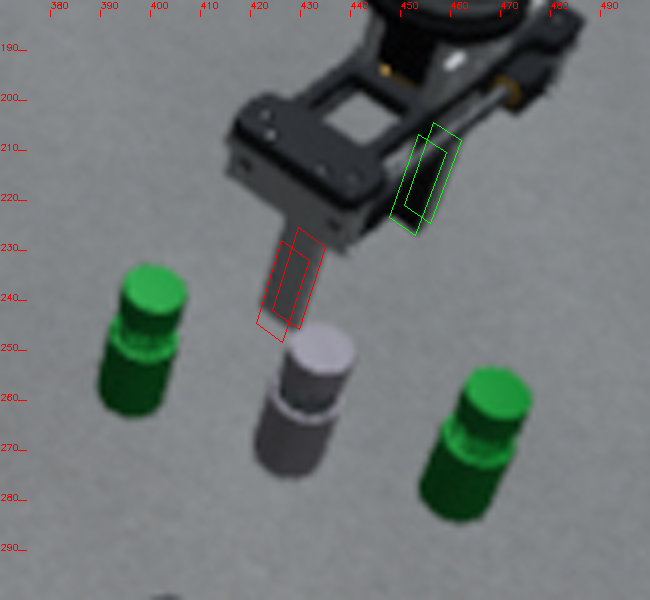

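```bash
python3 - <<'E'
from pv import *
c=cv2.imread('pics/scene4.png'); punch('scene',c,190,155,5,.6374,-.0104,.1697-.063); cv2.imwrite('pics/scene4o.png',c)
E
```

View pics/scene4o.png

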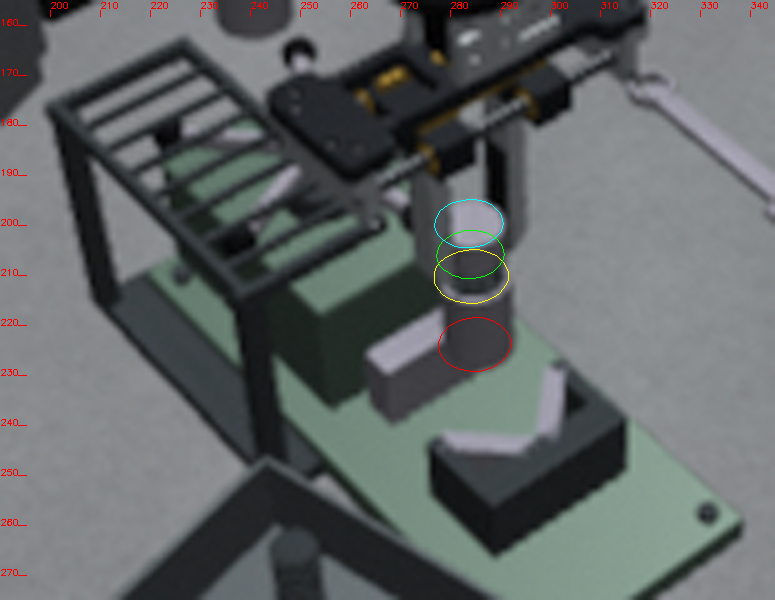

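The punch has ridden up in the grip by about 11 mm; its barrel shoulder is now at the fingertips. It probably caught a V-face on the way down. I'll back off further from the V and lower slowly, watching the force.

Emit:
play_rows --moves '[{"claw": 0,"linear": [-3,0.3,0],"turn": [0,0,0]},{"claw": 0,"linear": [-6,0.3,0],"turn": [0,0,0]},{"claw": 0,"linear": [-6,0.3,0],"turn": [0,0,0]},{"claw": 0,"linear": [-6,0.3,5],"turn": [0,0,0]},{"claw": 0,"linear": [-6,0.3,5],"turn": [0,0,0]}]'

```text
time_s: 7.7
ee_pos: [0.6306, -0.0053, 0.0812]
eef_rot: [-3.141, -0.0, 1.39]
force: [0.2, 0.2, -6.1]
grip_width: 0.0333
```

```bash
python3 - <<'E'
from pv import *
rel([.632,.0008,.081],p[2]+np.pi/2)
o=get_obs()['ee_pos']
i=vision.camera('scene')
crop(i,245,185,85,65,9,'pics/scene7.png')
c=cv2.imread('pics/scene7.png'); punch('scene',c,245,185,9,o[0],o[1],o[2]-.052); cv2.imwrite('pics/scene7o.png',c)
E
```

```text
now [ 0.6306 -0.0053  0.0812] [-3.1414e+00 -3.0000e-04  1.3902e+00] F [ 0.17  0.17 -6.11] w 0.0333 t 7.7
linear [6.2 0.3 0.2] turn [-0.0002 -0.0003  0.0021]
```

View pics/scene7o.png

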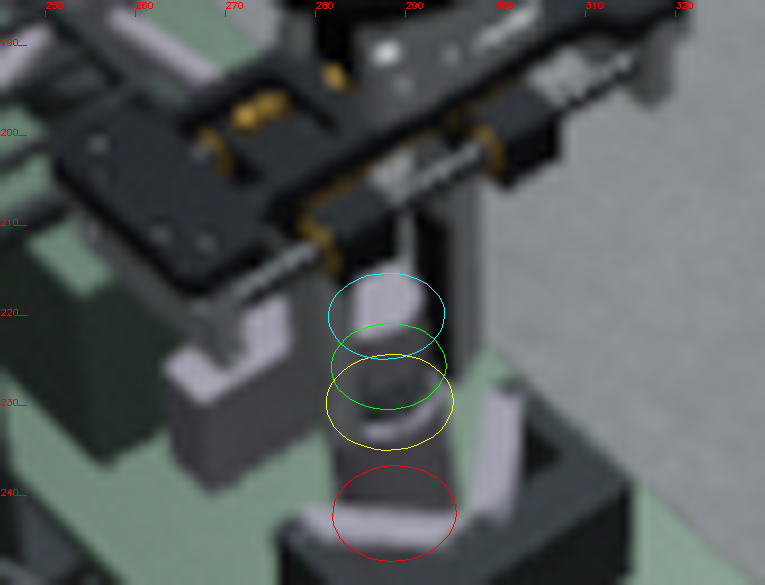

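Emit:
play_rows --moves '[{"claw": 0,"linear": [0,0,3],"turn": [0,0,0]},{"claw": 0,"linear": [0,0,5],"turn": [0,0,0]},{"claw": 0,"linear": [0,0,7],"turn": [0,0,0]},{"claw": 0,"linear": [0,0,8],"turn": [0,0,0]},{"claw": 0,"linear": [0,0,8],"turn": [0,0,0]}]'

```text
time_s: 8.38
ee_pos: [0.6308, -0.0053, 0.0735]
eef_rot: [3.141, -0.0, 1.39]
force: [-0.4, -0.1, -5.6]
grip_width: 0.0332
```

Emit:
play_rows --moves '[{"claw": 0,"linear": [0,0,1],"turn": [0,0,0]},{"claw": 0,"linear": [0,0,2],"turn": [0,0,0]}]'

```text
time_s: 8.62
ee_pos: [0.6313, -0.0051, 0.0729]
eef_rot: [3.14, -0.001, 1.39]
force: [-5.0, 3.4, 11.7]
grip_width: 0.0333
```

Emit:
play_rows --moves '[{"claw": 0,"linear": [0,0,-0.5],"turn": [0,0,0]},{"claw": 0,"linear": [0,0,-0.5],"turn": [0,0,0]}]'

```text
time_s: 8.88
ee_pos: [0.6313, -0.0051, 0.0733]
eef_rot: [3.14, -0.001, 1.39]
force: [1.1, -0.0, -2.5]
grip_width: 0.0334
```

```bash
python3 - <<'E'
from pv import *
rel([.632,.0008,.081],p[2]+np.pi/2)
o=get_obs()['ee_pos']
i=vision.camera('scene')
crop(i,245,185,85,65,9,'pics/scene8.png')
c=cv2.imread('pics/scene8.png'); punch('scene',c,245,185,9,o[0],o[1],.018); cv2.imwrite('pics/scene8o.png',c)
E
```

```text
now [ 0.6313 -0.0051  0.0733] [ 3.1395e+00 -8.0000e-04  1.3903e+00] F [ 1.07 -0.03 -2.53] w 0.0334 t 8.875
linear [ 6.  -0.4 -7.7] turn [ 0.002  -0.0008  0.0021]
```

View pics/scene8o.png

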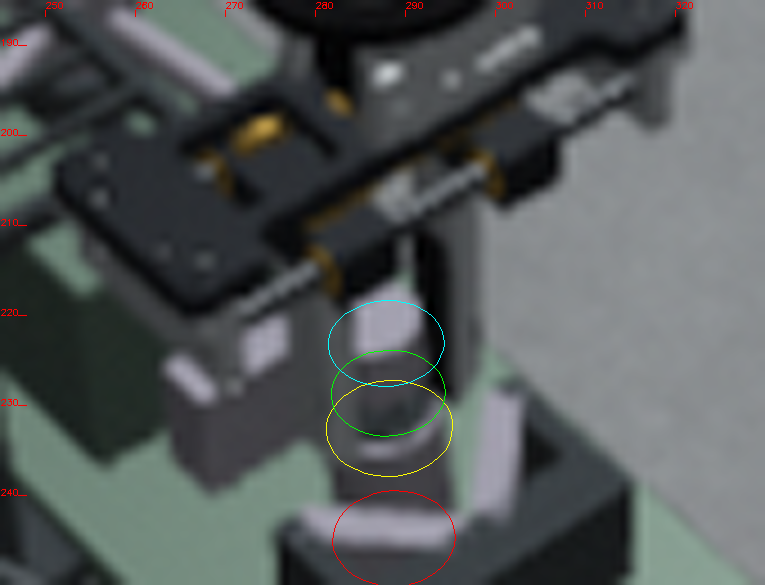

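```bash
cat >> pv.py <<'E'
def tpunch(n,c,x0,y0,s,T,yaw,dx,off,tilt):
    # foot-axis: in tool frame x=dx at grasp height (19mm up), axis tilted by tilt about tool y ; off = foot below TCP (mm)
    R=Ro.from_euler('xyz',[np.pi,0,yaw])
    ax=np.array([np.sin(tilt),0,-np.cos(tilt)])  # up-axis in tool frame
    piv=np.array([dx,0,-19.])
    foot=piv-ax*(off+19)
    u=np.array([np.cos(tilt),0,np.sin(tilt)]);v=np.array([0,1,0])
    for r,h,col in ((19,0,(0,0,255)),(19,52,(0,255,255)),(17,68,(0,255,0)),(17,90,(255,255,0))):
        a=np.linspace(0,2*np.pi,40)[:,None]; P=foot+ax*h+r*(np.cos(a)*u+np.sin(a)*v)
        q=((proj(n,T+R.apply(P)/1000)+.5-[x0,y0])*s).astype(int); cv2.polylines(c,[q.reshape(-1,1,2)],True,col,1)
    return T+R.apply(foot)/1000
E
python3 - <<'E'
from pv import *
T=np.array([.6313,-.0051,.0733])
im=cv2.imread('pics/scene8.png')[:, :][200:585,230:560]
out=[]
for tilt in (-.3,-.15,0.15):
    c=cv2.imread('pics/scene8.png'); print(tilt,tpunch('scene',c,245,185,9,T,1.39,0,58,tilt)); out.append(c[200:585,260:520])
cv2.imwrite('pics/tilt8.png',np.hstack(out))
E
```

```text
-0.3 [0.63539165 0.01728417 0.01873909]
-0.15 [0.63336906 0.00621919 0.01616463]
0.15 [ 0.62923094 -0.01641919  0.01616463]
```

View pics/tilt8.png

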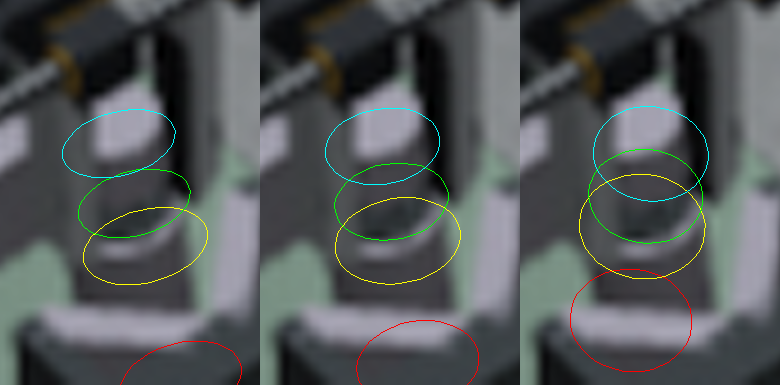

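View pics/scene8.png

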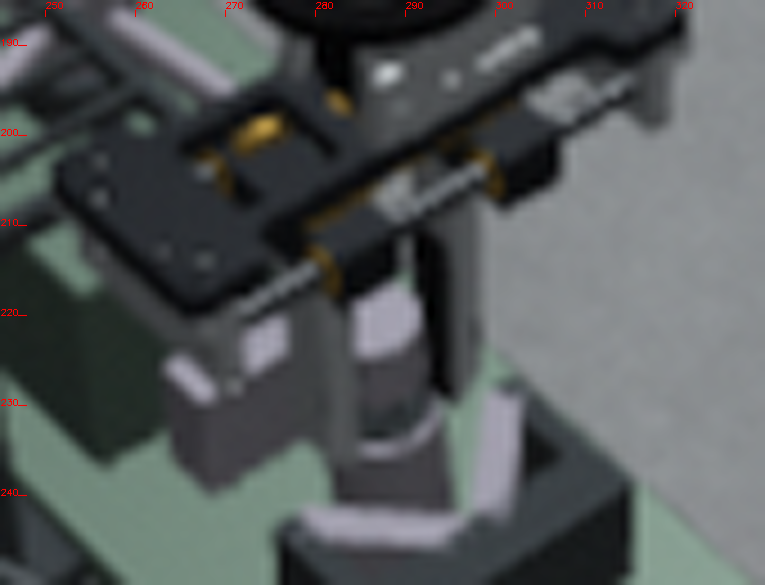

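The cap looks slightly tilted in the pads, with its top leaning about 0.1 rad toward the jaw. The foot is in contact with the base, so I'll relax the grip to let it settle flat, then open.

Emit:
play_rows --moves '[{"claw": 0,"linear": [0,0,0],"turn": [0,0,0]},{"claw": 0,"linear": [0,0,0],"turn": [0,0,0]},{"claw": 0,"linear": [0,0,0],"turn": [0,0,0]}]' --force 3

```text
time_s: 9.3
ee_pos: [0.6314, -0.0051, 0.0734]
eef_rot: [3.139, -0.001, 1.39]
force: [0.7, 1.4, -2.3]
grip_width: 0.0337
```

```bash
python3 - <<'E'
from pv import *
i=vision.camera('scene')
crop(i,245,185,85,65,9,'pics/scene9.png'); rel([.632,.0008,.081],p[2]+np.pi/2)
E
```

```text
now [ 0.6314 -0.0051  0.0734] [ 3.1393e+00 -9.0000e-04  1.3903e+00] F [ 0.03  0.78 -0.83] w 0.0341 t 9.35
linear [ 5.9 -0.5 -7.6] turn [ 0.0023 -0.0009  0.0021]
```

View pics/scene9.png

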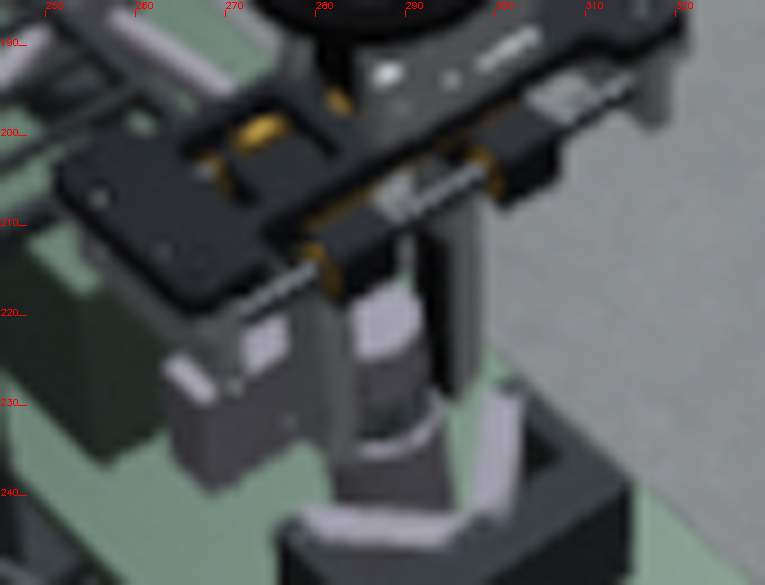

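Emit:
play_rows --moves '[{"claw": 0.4,"linear": [0,0,0],"turn": [0,0,0]},{"claw": 0.42,"linear": [0,0,0],"turn": [0,0,0]},{"claw": 0.45,"linear": [0,0,0],"turn": [0,0,0]},{"claw": 0.5,"linear": [0,0,0],"turn": [0,0,0]}]'

```text
time_s: 9.85
ee_pos: [0.6314, -0.0052, 0.0734]
eef_rot: [3.139, -0.001, 1.39]
force: [0.1, -0.0, 0.5]
grip_width: 0.0462
```

```bash
python3 - <<'E'
from pv import *
i=vision.camera('scene')
crop(i,245,185,85,65,9,'pics/scene10.png'); rel([.632,.0008,.081],p[2]+np.pi/2)
E
```

```text
now [ 0.6314 -0.0051  0.0734] [ 3.1393e+00 -9.0000e-04  1.3903e+00] F [0.78 0.42 0.49] w 0.0472 t 9.9
linear [ 6.  -0.5 -7.6] turn [ 0.0023 -0.0009  0.0021]
```

View pics/scene10.png

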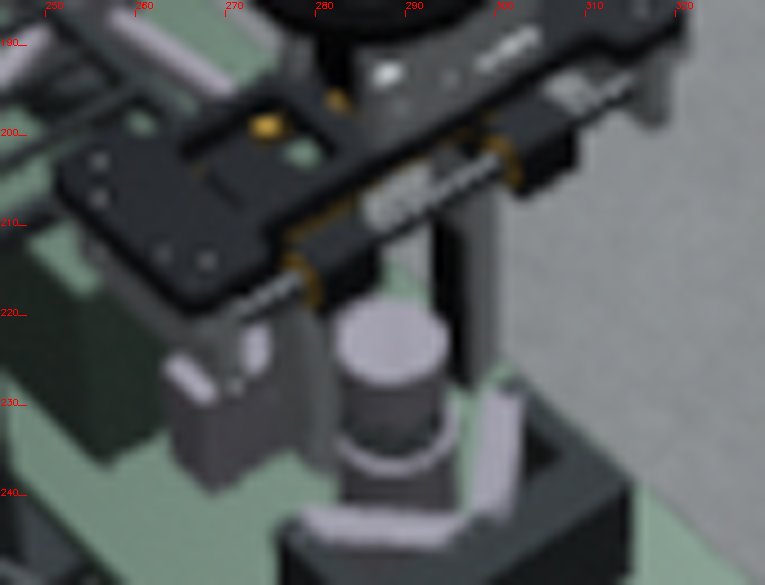

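The punch stands upright, its cap centre at scene (288.4,223), within 0.5 px of the intended spot. I'll open fully and go up.

Emit:
play_rows --moves '[{"claw": 1,"linear": [0,0,0],"turn": [0,0,0]},{"claw": 1,"linear": [0,0,0],"turn": [0,0,0]},{"claw": 1,"linear": [0,0,-30],"turn": [0,0,0]},{"claw": 1,"linear": [0,0,-70],"turn": [0,0,0]},{"claw": 1,"linear": [0,0,-120],"turn": [0,0,0]},{"claw": 0,"linear": [0,0,-130],"turn": [0,0,0]}]'

```text
time_s: 10.65
ee_pos: [0.6321, -0.0053, 0.2072]
eef_rot: [3.134, -0.002, 1.39]
force: [0.0, 0.3, 0.4]
grip_width: 0.0869
```

```bash
python3 - <<'E'
from pv import *
def fing(th_spoke,r,lag,z):
    # spoke fixture angle (rad), finger centre at radius r along spoke, lag mm behind (ccw side)
    e=np.array([np.cos(th_spoke),np.sin(th_spoke)]); t=np.array([-e[1],e[0]])
    q=e*r+t*lag; w=f2w(p,(q[0],q[1]-120,z))[0]; return w,p[2]+th_spoke-np.pi/2
a=np.pi-p[3]+np.deg2rad(72)
print(np.rad2deg(a))
w,y=fing(a,66,24,200); print(w,y); rel(w,y)
i=vision.camera('scene')
crop(i,190,155,155,120,5,'pics/scene11.png')
E
```

```text
240.9823840458071
[ 0.57920286 -0.22273491  0.2       ] 2.452518589054727
now [ 0.6321 -0.0053  0.2072] [ 3.1338e+00 -1.5000e-03  1.3903e+00] F [0.02 0.3  0.43] w 0.0869 t 10.65
linear [-223.5  -13.1    6.8] turn [ 0.0079  0.0028 -1.0622]
```

View pics/scene11.png

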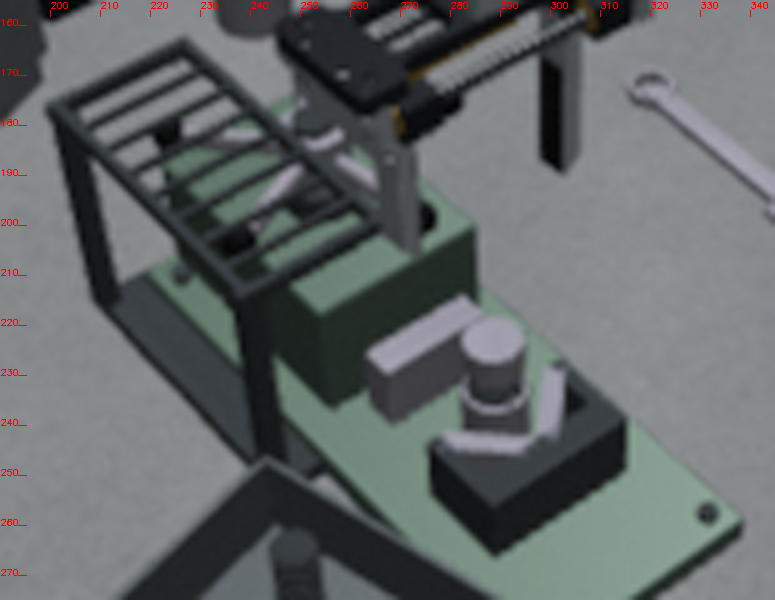

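Emit:
play_rows --moves '[{"claw": 0,"linear": [-30,-2,0],"turn": [0.001,0,-0.15]},{"claw": 0,"linear": [-70,-4,0],"turn": [0.002,0,-0.3]},{"claw": 0,"linear": [-110,-6,2],"turn": [0.003,0.001,-0.45]},{"claw": 0,"linear": [-150,-9,4],"turn": [0.005,0.001,-0.62]},{"claw": 0,"linear": [-190,-11,5],"turn": [0.006,0.002,-0.8]},{"claw": 0,"linear": [-215,-13,6],"turn": [0.007,0.003,-0.95]},{"claw": 0,"linear": [-224,-13,7],"turn": [0.008,0.003,-1.062]},{"claw": 0,"linear": [-224,-13,7],"turn": [0.008,0.003,-1.062]}]'

```text
time_s: 11.7
ee_pos: [0.5784, -0.2236, 0.1974]
eef_rot: [-3.14, -0.004, 2.451]
force: [-0.1, 0.6, -0.3]
grip_width: 0.0031
```

```bash
cat > wh.py <<'E'
from pv import *
def fing(th_spoke,r,lag,z):
    e=np.array([np.cos(th_spoke),np.sin(th_spoke)]); t=np.array([-e[1],e[0]])
    q=e*r+t*lag; w=f2w(p,(q[0],q[1]-120,z))[0]; return w,p[2]+th_spoke-np.pi/2
def rows(lst):
    o=get_obs(); R0=Ro.from_euler('xyz',o['eef_rot'])
    print('now',np.round(o['ee_pos'],4),np.round(o['eef_rot'],4),'F',np.round(o['force'],2),'t',o['time_s'])
    for a,r,l,z in lst:
        w,y=fing(a,r,l,z); R1=Ro.from_euler('xyz',[np.pi,0,y])
        print(round(np.rad2deg(a),1),np.round(1000*R0.inv().apply(w-o['ee_pos']),1),np.round((R0.inv()*R1).as_rotvec(),3))
def where():
    # finger in polar coordinates about hub + force in radial/tangential(cw) terms
    o=get_obs(); c,s=np.cos(p[2]),np.sin(p[2]); d=o['ee_pos'][:2]-f2w(p,(0,-120,0))[0,:2]
    q=np.array([c*d[0]+s*d[1],-s*d[0]+c*d[1]])*1000; F=o['force']; f=np.array([c*F[0]+s*F[1],-s*F[0]+c*F[1]])
    print('tip fixt',np.round(q,1),'r',round(np.hypot(*q),1),'ang',round(np.rad2deg(np.arctan2(q[1],q[0]))%360,1),'F fixt',np.round(f,1),'z',round(o['ee_pos'][2],4))
E
python3 - <<'E'
from wh import *
a=np.deg2rad(241); where()
rows([(a,66,24,200),(a,66,24,120),(a,66,16,120)])
t=vision.camera('top'); crop(t,330,115,110,110,6,'pics/top12.png')
i=vision.camera('scene'); crop(i,190,120,130,110,6,'pics/scene12.png')
E
```

```text
tip fixt [-11.7 -70.4] r 71.3 ang 260.6 F fixt [-0.2  0.5] z 0.1974
now [ 0.5784 -0.2236  0.1974] [-3.1402 -0.0035  2.4506] F [-0.15  0.57 -0.31] t 11.7
241.0 [-0.1  1.2 -2.6] [-0.001 -0.004 -0.002]
241.0 [-0.4  1.3 77.4] [-0.001 -0.004 -0.002]
241.0 [ 7.6  1.3 77.5] [-0.001 -0.004 -0.002]
```

View pics/scene12.png

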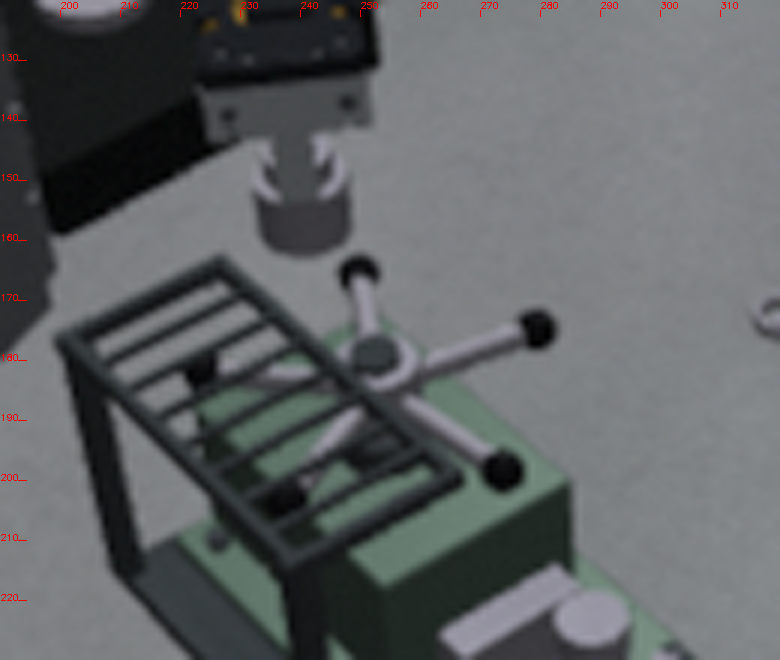

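View pics/top12.png

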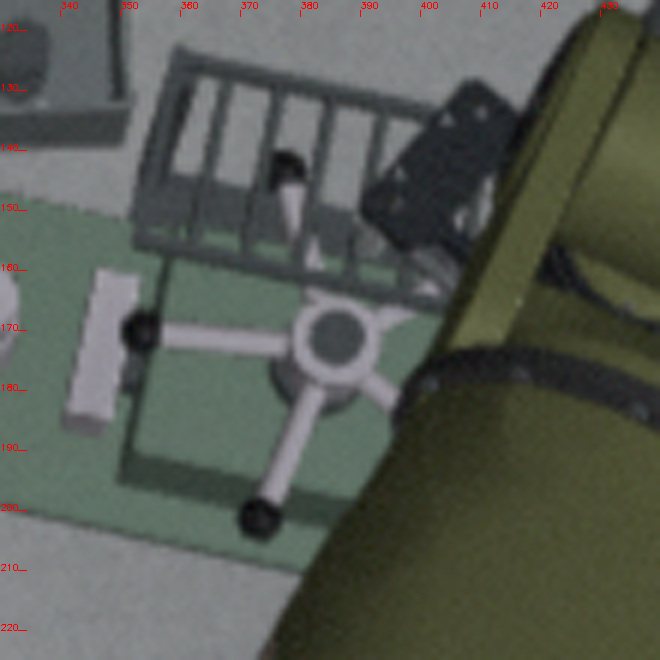

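The fingers are closed above the gap behind the spoke whose ball is at top (about 405,193). The sleeve, at scene (240,157), stands well behind on the table. I'll go down.

Emit:
play_rows --moves '[{"claw": 0,"linear": [-0.4,1.3,20],"turn": [-0.001,-0.004,0]},{"claw": 0,"linear": [-0.4,1.3,45],"turn": [-0.001,-0.004,0]},{"claw": 0,"linear": [-0.4,1.3,68],"turn": [-0.001,-0.004,0]},{"claw": 0,"linear": [-0.4,1.3,77],"turn": [-0.001,-0.004,0]},{"claw": 0,"linear": [-0.4,1.3,77],"turn": [-0.001,-0.004,0]}]'

```text
time_s: 12.42
ee_pos: [0.5798, -0.2216, 0.121]
eef_rot: [-3.141, 0.001, 2.449]
force: [-0.2, 0.5, 1.5]
grip_width: 0.0004
```

```bash
python3 - <<'E'
from wh import *
where()
D=np.deg2rad
rows([(D(241),66,16,120),(D(241),66,13,120)]+[(D(x),66,13,120) for x in (238,235,232,229,226,223,220)])
i=vision.camera('scene'); crop(i,190,120,130,110,6,'pics/scene13.png')
E
```

```text
tip fixt [-10.7 -68.2] r 69.0 ang 261.1 F fixt [-0.3  0.4] z 0.121
now [ 0.5798 -0.2216  0.121 ] [-3.1414e+00  9.0000e-04  2.4494e+00] F [-0.25  0.49  1.52] t 12.425
241.0 [ 7.7 -1.3  1. ] [-0.     0.001 -0.003]
241.0 [10.7 -1.3  1. ] [-0.     0.001 -0.003]
238.0 [14.2 -1.9  1. ] [-0.     0.001  0.049]
235.0 [17.7 -2.3  1. ] [-0.     0.001  0.101]
232.0 [21.2 -2.5  1. ] [-0.     0.001  0.154]
229.0 [24.7 -2.6  1. ] [-0.     0.001  0.206]
226.0 [28.2 -2.4  1. ] [-0.     0.001  0.258]
223.0 [31.8 -2.1  1. ] [-0.     0.001  0.311]
220.0 [35.2 -1.6  1. ] [0.    0.001 0.363]
```

View pics/scene13.png

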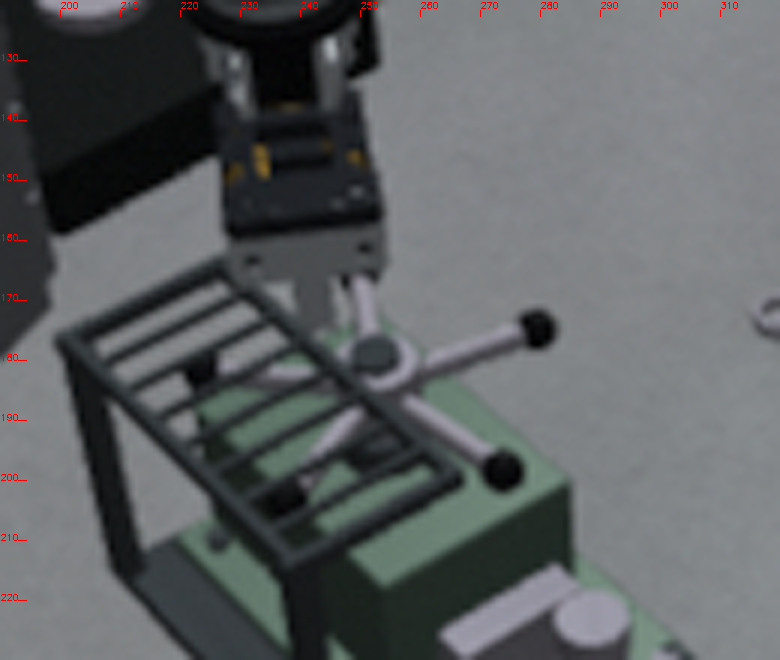

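```bash
python3 - <<'E'
from wh import *
D=np.deg2rad
rows([(D(241),57,20,120),(D(241),57,16,120)]+[(D(x),57,14,120) for x in (241,239,237,235,233,231)])
E
```

```text
now [ 0.58   -0.2218  0.1217] [3.1415e+00 1.9000e-03 2.4495e+00] F [-0.3   0.52 -0.31] t 12.475
241.0 [4.1 7.8 1.7] [ 0.     0.002 -0.003]
241.0 [8.1 7.7 1.7] [ 0.     0.002 -0.003]
241.0 [10.1  7.7  1.7] [ 0.     0.002 -0.003]
239.0 [12.1  7.3  1.7] [0.    0.002 0.032]
237.0 [14.1  6.9  1.7] [0.    0.002 0.066]
235.0 [16.1  6.6  1.7] [0.    0.002 0.101]
233.0 [18.1  6.3  1.7] [0.    0.002 0.136]
231.0 [20.2  6.1  1.7] [0.    0.002 0.171]
```

Emit:
play_rows --moves '[{"claw": 0,"linear": [0,7.8,1],"turn": [0,0.002,0]},{"claw": 0,"linear": [4,7.8,1],"turn": [0,0.002,0]},{"claw": 0,"linear": [8,7.7,1],"turn": [0,0.002,0]},{"claw": 0,"linear": [10,7.7,1],"turn": [0,0.002,0]},{"claw": 0,"linear": [11,7.5,1],"turn": [0,0.002,0.015]},{"claw": 0,"linear": [12,7.3,1],"turn": [0,0.002,0.03]}]'

```text
time_s: 13.22
ee_pos: [0.576, -0.209, 0.121]
eef_rot: [3.141, 0.003, 2.419]
force: [7.1, -4.1, -3.1]
grip_width: 0.0004
```

```bash
python3 - <<'E'
from wh import *
D=np.deg2rad;where()
rows([(D(x),57,14,120) for x in (238,236,234,231,228,225,222,219)])
E
```

```text
tip fixt [-16.6 -56.4] r 58.8 ang 253.6 F fixt [ 7.8 -2.8] z 0.121
now [ 0.576 -0.209  0.121] [3.1408e+00 2.5000e-03 2.4187e+00] F [ 7.15 -4.12 -3.08] t 13.225
238.0 [ 1.8 -0.3  1. ] [0.001 0.002 0.018]
236.0 [ 3.8 -0.7  1. ] [0.001 0.002 0.053]
234.0 [ 5.8 -1.1  1. ] [0.001 0.002 0.088]
231.0 [ 8.9 -1.4  1. ] [0.001 0.002 0.14 ]
228.0 [12.  -1.7  1. ] [0.001 0.002 0.193]
225.0 [15.  -1.7  1. ] [0.001 0.002 0.245]
222.0 [18.1 -1.6  1. ] [0.001 0.002 0.297]
219.0 [21.2 -1.4  0.9] [0.001 0.002 0.35 ]
```

Contact is made: about 8 N at r 58 (0.47 N m), along the expected direction. Now I'll follow the arc.

Emit:
play_rows --moves '[{"claw": 0,"linear": [1.8,-0.3,1],"turn": [0.001,0.002,0.018]},{"claw": 0,"linear": [3.8,-0.7,1],"turn": [0.001,0.002,0.053]},{"claw": 0,"linear": [5.8,-1.1,1],"turn": [0.001,0.002,0.088]},{"claw": 0,"linear": [8.9,-1.4,1],"turn": [0.001,0.002,0.14]},{"claw": 0,"linear": [12,-1.7,1],"turn": [0.001,0.002,0.193]},{"claw": 0,"linear": [15,-1.7,1],"turn": [0.001,0.002,0.245]},{"claw": 0,"linear": [18,-1.6,1],"turn": [0.001,0.002,0.297]},{"claw": 0,"linear": [21,-1.4,1],"turn": [0.001,0.002,0.35]}]'

```text
time_s: 14.22
ee_pos: [0.5599, -0.1971, 0.1209]
eef_rot: [3.14, 0.003, 2.067]
force: [3.6, -5.2, 1.5]
grip_width: 0.0005
```

```bash
python3 - <<'E'
from wh import *
D=np.deg2rad;where()
rows([(D(x),57,14,120) for x in range(217,185,-4)])
E
```

```text
tip fixt [-34.7 -47.6] r 58.9 ang 233.9 F fixt [ 4.5 -4.5] z 0.1209
now [ 0.5599 -0.1971  0.1209] [3.1399 0.0033 2.0665] F [ 3.56 -5.24  1.5 ] t 14.225
217.0 [ 3.2 -0.5  0.9] [0.002 0.003 0.033]
213.0 [ 7.2 -1.2  0.9] [0.002 0.003 0.102]
209.0 [11.3 -1.7  0.9] [0.002 0.003 0.172]
205.0 [15.4 -1.8  0.8] [0.002 0.003 0.242]
201.0 [19.5 -1.7  0.8] [0.002 0.003 0.312]
197.0 [23.6 -1.2  0.8] [0.002 0.003 0.382]
193.0 [27.6 -0.5  0.8] [0.002 0.003 0.451]
189.0 [31.6  0.5  0.8] [0.003 0.003 0.521]
```

Emit:
play_rows --moves '[{"claw": 0,"linear": [3.2,-0.5,1],"turn": [0.002,0.003,0.033]},{"claw": 0,"linear": [7.2,-1.2,1],"turn": [0.002,0.003,0.102]},{"claw": 0,"linear": [11.3,-1.7,1],"turn": [0.002,0.003,0.172]},{"claw": 0,"linear": [15.4,-1.8,1],"turn": [0.002,0.003,0.242]},{"claw": 0,"linear": [19.5,-1.7,1],"turn": [0.002,0.003,0.312]},{"claw": 0,"linear": [23.6,-1.2,1],"turn": [0.002,0.003,0.382]},{"claw": 0,"linear": [27.6,-0.5,1],"turn": [0.002,0.003,0.451]},{"claw": 0,"linear": [31.6,0.5,1],"turn": [0.002,0.003,0.521]}]'

```text
time_s: 15.22
ee_pos: [0.5452, -0.17, 0.1207]
eef_rot: [3.14, 0.002, 1.543]
force: [-1.7, -5.7, 4.2]
grip_width: 0.0004
```

```bash
python3 - <<'E'
from wh import *
D=np.deg2rad;where()
rows([(D(x),57,14,120) for x in range(186,162,-3)])
i=vision.camera('scene'); crop(i,190,150,140,110,5,'pics/scene14.png')
E
```

```text
tip fixt [-54.  -23.7] r 59.0 ang 203.7 F fixt [-0.6 -5.9] z 0.1207
now [ 0.5452 -0.17    0.1207] [3.1400e+00 1.7000e-03 1.5427e+00] F [-1.65 -5.65  4.15] t 15.225
186.0 [ 4.  -0.6  0.6] [0.002 0.002 0.05 ]
183.0 [ 7.  -1.1  0.6] [0.002 0.002 0.102]
180.0 [10.1 -1.4  0.6] [0.002 0.002 0.155]
177.0 [13.1 -1.6  0.6] [0.002 0.001 0.207]
174.0 [16.2 -1.6  0.6] [0.002 0.001 0.259]
171.0 [19.3 -1.5  0.6] [0.002 0.001 0.312]
168.0 [22.3 -1.2  0.6] [0.002 0.001 0.364]
165.0 [25.4 -0.7  0.6] [0.002 0.001 0.416]
```

View pics/scene14.png

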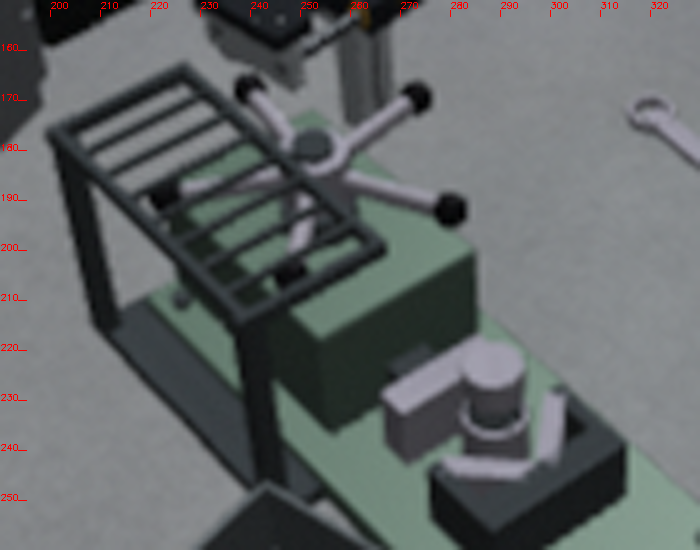

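The wheel has turned and the jaw has advanced about 13 mm. The punch stands undisturbed (cap at 288,222), and the push is steady at about 6 N. Continuing the stroke.

Emit:
play_rows --moves '[{"claw": 0,"linear": [4,-0.6,0.6],"turn": [0.002,0.002,0.05]},{"claw": 0,"linear": [7,-1.1,0.6],"turn": [0.002,0.002,0.102]},{"claw": 0,"linear": [10,-1.4,0.6],"turn": [0.002,0.002,0.155]},{"claw": 0,"linear": [13.1,-1.6,0.6],"turn": [0.002,0.001,0.207]},{"claw": 0,"linear": [16.2,-1.6,0.6],"turn": [0.002,0.001,0.259]},{"claw": 0,"linear": [19.3,-1.5,0.6],"turn": [0.002,0.001,0.312]},{"claw": 0,"linear": [22.3,-1.2,0.6],"turn": [0.002,0.001,0.364]},{"claw": 0,"linear": [25.4,-0.7,0.6],"turn": [0.002,0.001,0.416]}]'

```text
time_s: 16.27
ee_pos: [0.5446, -0.1448, 0.1204]
eef_rot: [-3.141, 0.002, 1.121]
force: [-5.4, -5.1, 4.7]
grip_width: 0.0008
```

```bash
python3 - <<'E'
from wh import *
D=np.deg2rad;where()
rows([(D(x),57,14,120) for x in (163,161,159,157)]+[(D(165),57,25,120),(D(165),57,25,195)])
i=vision.camera('scene'); crop(i,190,150,140,110,5,'pics/scene15.png')
E
```

```text
tip fixt [-59.2   1. ] r 59.2 ang 179.0 F fixt [-4.4 -6. ] z 0.1204
now [ 0.5446 -0.1448  0.1204] [-3.1411e+00  1.5000e-03  1.1212e+00] F [-5.44 -5.08  4.66] t 16.275
163.0 [ 2.4 -0.   0.4] [-0.     0.002  0.03 ]
161.0 [ 4.4 -0.4  0.4] [-0.     0.002  0.065]
159.0 [ 6.4 -0.7  0.4] [-0.     0.002  0.1  ]
157.0 [ 8.4 -1.   0.4] [-0.     0.002  0.134]
165.0 [-10.6   0.5   0.4] [-0.     0.002 -0.005]
165.0 [-10.7   0.5 -74.6] [-0.     0.002 -0.005]
```

View pics/scene15.png

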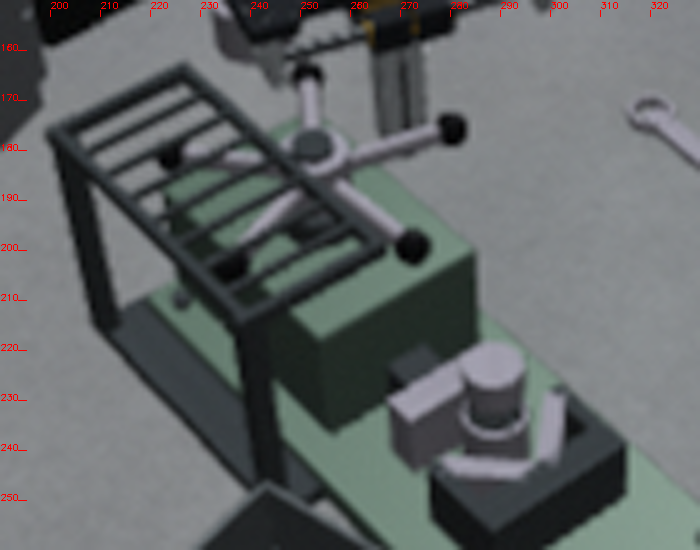

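Emit:
play_rows --moves '[{"claw": 0,"linear": [-5,0.5,0],"turn": [0,0.002,0]},{"claw": 0,"linear": [-11,0.5,0],"turn": [0,0.002,0]},{"claw": 0,"linear": [-11,0.5,-10],"turn": [0,0.002,0]},{"claw": 0,"linear": [-11,0.5,-45],"turn": [0,0.002,0]},{"claw": 0,"linear": [-11,0.5,-74],"turn": [0,0.002,0]},{"claw": 0,"linear": [-11,0.5,-74],"turn": [0,0.002,0]}]'

```text
time_s: 17.08
ee_pos: [0.5413, -0.1548, 0.197]
eef_rot: [3.138, -0.001, 1.119]
force: [-0.4, -0.0, -0.7]
grip_width: 0.0002
```

```bash
python3 - <<'E'
from wh import *
D=np.deg2rad;where()
rows([(D(238),57,24,195)])
t=vision.camera('top'); crop(t,330,115,110,110,6,'pics/top16.png')
i=vision.camera('scene'); crop(i,190,150,140,110,5,'pics/scene16.png')
E
```

```text
tip fixt [-60.7  -9.4] r 61.4 ang 188.8 F fixt [-0.4 -0.1] z 0.197
now [ 0.5413 -0.1548  0.197 ] [ 3.1376e+00 -1.2000e-03  1.1187e+00] F [-0.38 -0.03 -0.68] t 17.075
238.0 [-36.3  62.7   2.2] [ 4.000e-03  1.000e-03 -1.282e+00]
```

View pics/scene16.png

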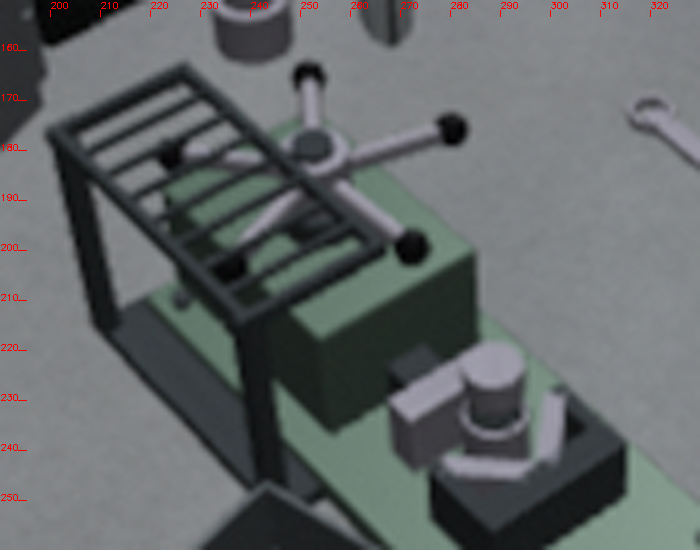

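View pics/top16.png

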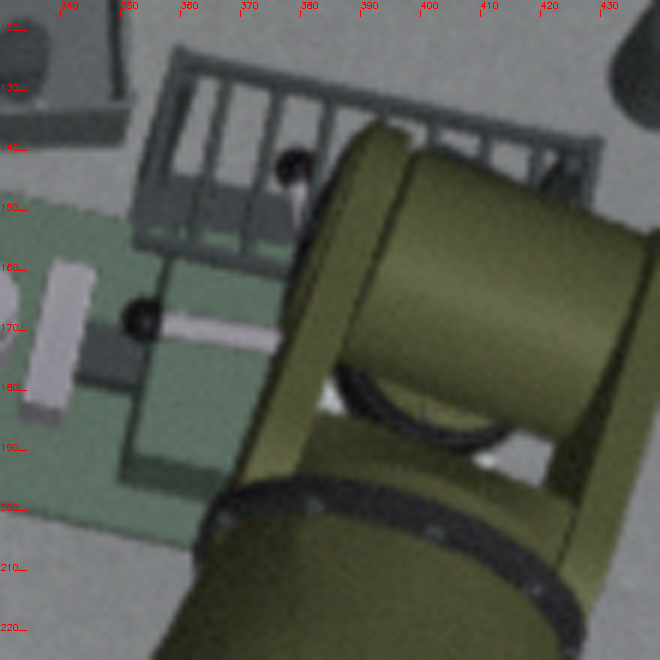

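Emit:
play_rows --moves '[{"claw": 0,"linear": [-8,12,1],"turn": [0.001,0,-0.16]},{"claw": 0,"linear": [-16,27,1],"turn": [0.001,0,-0.34]},{"claw": 0,"linear": [-24,42,1],"turn": [0.002,0,-0.52]},{"claw": 0,"linear": [-31,55,2],"turn": [0.003,0.001,-0.7]},{"claw": 0,"linear": [-36,62.7,2],"turn": [0.004,0.001,-0.88]},{"claw": 0,"linear": [-36,62.7,2],"turn": [0.004,0.001,-1.06]},{"claw": 0,"linear": [-36,62.7,2],"turn": [0.004,0.001,-1.2]},{"claw": 0,"linear": [-36,62.7,2],"turn": [0.004,0.001,-1.282]}]'

```text
time_s: 18.18
ee_pos: [0.5805, -0.214, 0.1904]
eef_rot: [-3.139, -0.006, 2.404]
force: [-0.9, -0.2, -0.6]
grip_width: 0.0004
```

```bash
python3 - <<'E'
from wh import *
D=np.deg2rad;where()
rows([(D(238),57,24,120)])
E
```

```text
tip fixt [-11.4 -60.5] r 61.6 ang 259.4 F fixt [-0.9 -0.4] z 0.1904
now [ 0.5805 -0.214   0.1904] [-3.139  -0.0061  2.4043] F [-0.93 -0.24 -0.58] t 18.175
238.0 [-2.   0.5 70.4] [-0.003 -0.006  0.004]
```

Emit:
play_rows --moves '[{"claw": 0,"linear": [-2,0.5,5],"turn": [-0.003,-0.006,0.004]},{"claw": 0,"linear": [-2,0.5,30],"turn": [-0.003,-0.006,0.004]},{"claw": 0,"linear": [-2,0.5,55],"turn": [-0.003,-0.006,0.004]},{"claw": 0,"linear": [-2,0.5,70],"turn": [-0.003,-0.006,0.004]},{"claw": 0,"linear": [-2,0.5,70],"turn": [-0.003,-0.006,0.004]}]'

```text
time_s: 18.8
ee_pos: [0.5814, -0.2146, 0.1191]
eef_rot: [-3.141, -0.002, 2.399]
force: [0.2, 0.2, 1.3]
grip_width: 0.0006
```

```bash
python3 - <<'E'
from wh import *
D=np.deg2rad;where()
rows([(D(238),57,20,120),(D(238),57,16,120)]+[(D(x),57,14,120) for x in (238,235,232,229,226,223)])
E
```

```text
tip fixt [-10.4 -61. ] r 61.9 ang 260.4 F fixt [0.1 0.2] z 0.1191
now [ 0.5814 -0.2146  0.1191] [-3.1412e+00 -2.2000e-03  2.3993e+00] F [0.16 0.16 1.31] t 18.8
238.0 [ 3.5  0.2 -0.9] [-0.    -0.002 -0.001]
238.0 [ 7.5  0.2 -0.9] [-0.    -0.002 -0.001]
238.0 [ 9.5  0.2 -0.9] [-0.    -0.002 -0.001]
235.0 [12.5 -0.4 -0.9] [-0.    -0.002  0.051]
232.0 [15.6 -0.9 -0.8] [-0.    -0.002  0.104]
229.0 [18.6 -1.3 -0.8] [-0.001 -0.002  0.156]
226.0 [21.7 -1.5 -0.8] [-0.001 -0.002  0.208]
223.0 [24.8 -1.5 -0.8] [-0.001 -0.002  0.261]
```

Emit:
play_rows --moves '[{"claw": 0,"linear": [3.5,0.2,-0.8],"turn": [0,-0.002,0]},{"claw": 0,"linear": [7.5,0.2,-0.8],"turn": [0,-0.002,0]},{"claw": 0,"linear": [9.5,0.2,-0.8],"turn": [0,-0.002,0]},{"claw": 0,"linear": [12.5,-0.4,-0.8],"turn": [0,-0.002,0.051]},{"claw": 0,"linear": [15.6,-0.9,-0.8],"turn": [0,-0.002,0.104]},{"claw": 0,"linear": [18.6,-1.3,-0.8],"turn": [0,-0.002,0.156]},{"claw": 0,"linear": [21.7,-1.5,-0.8],"turn": [0,-0.002,0.208]},{"claw": 0,"linear": [24.8,-1.5,-0.8],"turn": [0,-0.002,0.261]}]'

```text
time_s: 19.8
ee_pos: [0.5627, -0.1997, 0.1207]
eef_rot: [3.141, 0.003, 2.136]
force: [4.3, -5.1, -1.9]
grip_width: 0.0007
```

```bash
python3 - <<'E'
from wh import *
D=np.deg2rad;where()
rows([(D(x),57,14,120) for x in (221,219,217,215,213,211,209,207)])
i=vision.camera('scene'); crop(i,190,150,140,110,5,'pics/scene17.png')
E
```

```text
tip fixt [-31.4 -49.7] r 58.8 ang 237.7 F fixt [ 5.2 -4.2] z 0.1207
now [ 0.5627 -0.1997  0.1207] [3.1410e+00 2.9000e-03 2.1363e+00] F [ 4.31 -5.06 -1.92] t 19.8
221.0 [ 2.9 -0.6  0.7] [0.001 0.003 0.033]
219.0 [ 4.9 -1.   0.7] [0.001 0.003 0.067]
217.0 [ 6.9 -1.3  0.7] [0.001 0.003 0.102]
215.0 [ 8.9 -1.6  0.7] [0.001 0.003 0.137]
213.0 [11.  -1.7  0.7] [0.001 0.003 0.172]
211.0 [13.  -1.8  0.7] [0.001 0.003 0.207]
209.0 [15.1 -1.9  0.7] [0.001 0.003 0.242]
207.0 [17.1 -1.8  0.7] [0.001 0.003 0.277]
```

View pics/scene17.png

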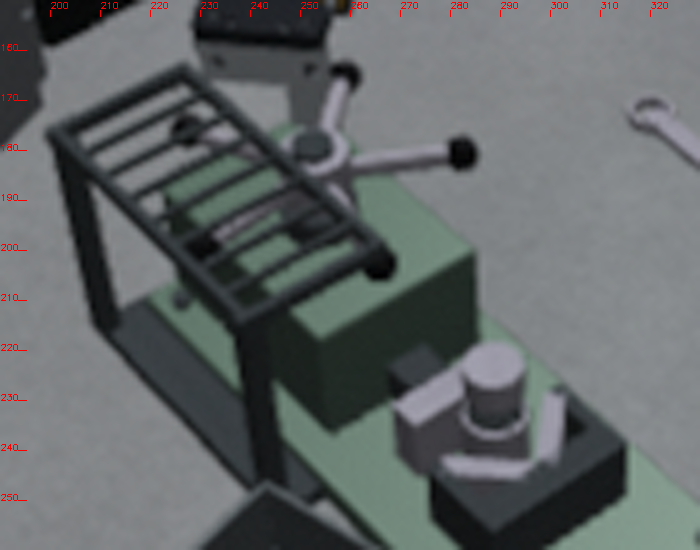

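Emit:
play_rows --moves '[{"claw": 0,"linear": [2.9,-0.6,0.7],"turn": [0.001,0.003,0.033]},{"claw": 0,"linear": [4.9,-1,0.7],"turn": [0.001,0.003,0.067]},{"claw": 0,"linear": [6.9,-1.3,0.7],"turn": [0.001,0.003,0.102]},{"claw": 0,"linear": [8.9,-1.6,0.7],"turn": [0.001,0.003,0.137]},{"claw": 0,"linear": [11,-1.7,0.7],"turn": [0.001,0.003,0.172]},{"claw": 0,"linear": [13,-1.8,0.7],"turn": [0.001,0.003,0.207]},{"claw": 0,"linear": [15.1,-1.9,0.7],"turn": [0.001,0.003,0.242]},{"claw": 0,"linear": [17.1,-1.8,0.7],"turn": [0.001,0.003,0.277]}]'

```text
time_s: 20.85
ee_pos: [0.5522, -0.1869, 0.1207]
eef_rot: [3.14, 0.002, 1.855]
force: [1.9, -7.7, -0.4]
grip_width: 0.0004
```

```bash
python3 - <<'E'
from wh import *
D=np.deg2rad;where()
rows([(D(x),57,14,120) for x in (206,204.5,203,201.5,200,198.5,197,195.5)])
i=vision.camera('scene'); crop(i,250,195,75,60,10,'pics/scene18.png')
E
```

```text
tip fixt [-44. -39.] r 58.8 ang 221.5 F fixt [ 3.3 -7.2] z 0.1207
now [ 0.5522 -0.1869  0.1207] [3.1405e+00 2.3000e-03 1.8552e+00] F [ 1.94 -7.67 -0.43] t 20.85
206.0 [ 1.8 -0.3  0.7] [0.001 0.002 0.013]
204.5 [ 3.3 -0.6  0.7] [0.001 0.002 0.039]
203.0 [ 4.8 -0.9  0.7] [0.001 0.002 0.066]
201.5 [ 6.3 -1.1  0.7] [0.001 0.002 0.092]
200.0 [ 7.8 -1.4  0.7] [0.001 0.002 0.118]
198.5 [ 9.3 -1.5  0.7] [0.001 0.002 0.144]
197.0 [10.9 -1.7  0.7] [0.001 0.002 0.17 ]
195.5 [12.4 -1.7  0.7] [0.001 0.002 0.196]
```

View pics/scene18.png

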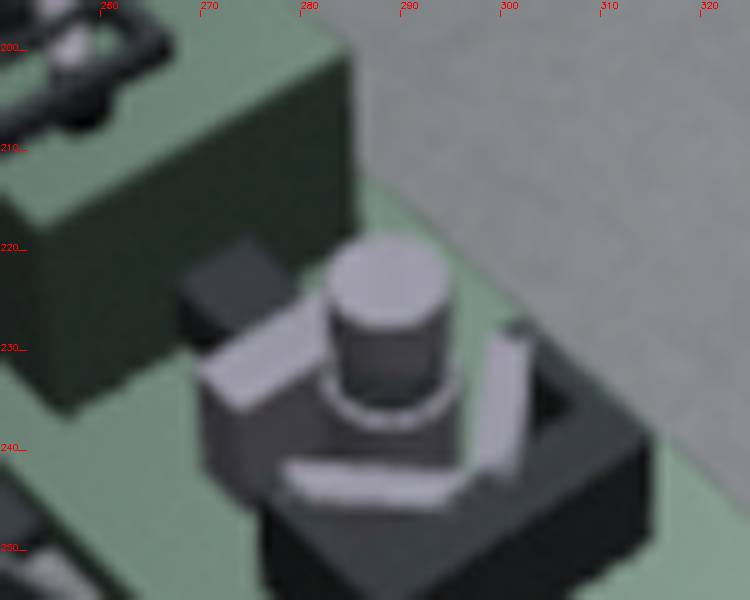

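Emit:
play_rows --moves '[{"claw": 0,"linear": [1.8,-0.3,0.7],"turn": [0.001,0.002,0.013]},{"claw": 0,"linear": [3.3,-0.6,0.7],"turn": [0.001,0.002,0.039]},{"claw": 0,"linear": [4.8,-0.9,0.7],"turn": [0.001,0.002,0.066]},{"claw": 0,"linear": [6.3,-1.1,0.7],"turn": [0.001,0.002,0.092]},{"claw": 0,"linear": [6.3,-1.1,0.7],"turn": [0.001,0.002,0.092]}]'

```text
time_s: 21.52
ee_pos: [0.5495, -0.1819, 0.1207]
eef_rot: [3.14, 0.002, 1.761]
force: [0.4, -7.3, 0.9]
grip_width: 0.0002
```

```bash
python3 - <<'E'
from wh import *
D=np.deg2rad;where()
rows([(D(x),57,14,120) for x in (200,198.5,197,195.5,194,192.5,191,190)])
i=vision.camera('scene'); crop(i,250,195,75,60,10,'pics/scene19.png')
E
```

```text
tip fixt [-47.7 -34.6] r 58.9 ang 216.0 F fixt [ 1.8 -7.1] z 0.1207
now [ 0.5495 -0.1819  0.1207] [3.1405e+00 2.3000e-03 1.7607e+00] F [ 0.43 -7.32  0.87] t 21.525
200.0 [ 2.2 -0.3  0.7] [0.001 0.002 0.023]
198.5 [ 3.7 -0.6  0.7] [0.001 0.002 0.05 ]
197.0 [ 5.2 -0.9  0.7] [0.001 0.002 0.076]
195.5 [ 6.7 -1.1  0.7] [0.001 0.002 0.102]
194.0 [ 8.3 -1.3  0.7] [0.001 0.002 0.128]
192.5 [ 9.8 -1.5  0.7] [0.001 0.002 0.154]
191.0 [11.3 -1.6  0.7] [0.001 0.002 0.181]
190.0 [12.3 -1.7  0.7] [0.001 0.002 0.198]
```

View pics/scene19.png

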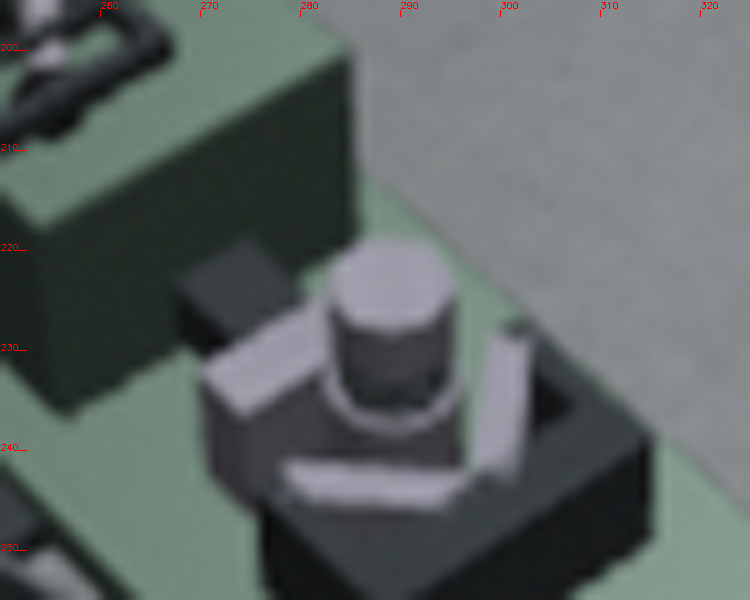

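Emit:
play_rows --moves '[{"claw": 0,"linear": [2.2,-0.3,0.7],"turn": [0.001,0.002,0.023]},{"claw": 0,"linear": [3.7,-0.6,0.7],"turn": [0.001,0.002,0.05]},{"claw": 0,"linear": [5.2,-0.9,0.7],"turn": [0.001,0.002,0.076]},{"claw": 0,"linear": [6.7,-1.1,0.7],"turn": [0.001,0.002,0.102]},{"claw": 0,"linear": [6.7,-1.1,0.7],"turn": [0.001,0.002,0.102]}]'

```text
time_s: 22.2
ee_pos: [0.5471, -0.1764, 0.1207]
eef_rot: [3.141, 0.002, 1.658]
force: [-1.4, -6.8, 0.4]
grip_width: 0.0007
```

```bash
python3 - <<'E'
from wh import *
D=np.deg2rad;where()
rows([(D(x),57,14,120) for x in (195,194,193,192,191,190,189,188)])
i=vision.camera('scene'); crop(i,250,195,75,60,10,'pics/scene20.png')
E
```

```text
tip fixt [-51.  -29.7] r 59.0 ang 210.2 F fixt [-0.1 -6.9] z 0.1207
now [ 0.5471 -0.1764  0.1207] [3.1407e+00 2.2000e-03 1.6583e+00] F [-1.36 -6.8   0.43] t 22.2
195.0 [ 1.5 -0.1  0.7] [0.001 0.002 0.008]
194.0 [ 2.5 -0.3  0.7] [0.001 0.002 0.026]
193.0 [ 3.5 -0.5  0.7] [0.001 0.002 0.043]
192.0 [ 4.5 -0.7  0.7] [0.001 0.002 0.061]
191.0 [ 5.5 -0.9  0.7] [0.001 0.002 0.078]
190.0 [ 6.5 -1.   0.7] [0.001 0.002 0.096]
189.0 [ 7.5 -1.2  0.7] [0.001 0.002 0.113]
188.0 [ 8.5 -1.3  0.7] [0.001 0.002 0.131]
```

View pics/scene20.png

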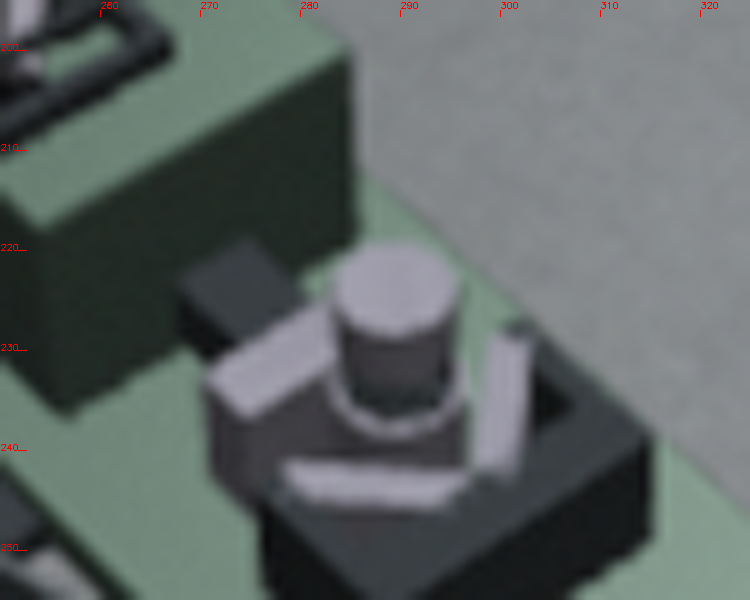

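Emit:
play_rows --moves '[{"claw": 0,"linear": [2,-0.2,0.7],"turn": [0.001,0.002,0.017]},{"claw": 0,"linear": [3.5,-0.5,0.7],"turn": [0.001,0.002,0.043]},{"claw": 0,"linear": [5,-0.8,0.7],"turn": [0.001,0.002,0.07]},{"claw": 0,"linear": [6.5,-1,0.7],"turn": [0.001,0.002,0.096]},{"claw": 0,"linear": [6.5,-1,0.7],"turn": [0.001,0.002,0.096]}]'

```text
time_s: 22.88
ee_pos: [0.5454, -0.1709, 0.1207]
eef_rot: [3.141, 0.002, 1.562]
force: [-2.6, -5.5, 2.4]
grip_width: 0.0008
```

```bash
python3 - <<'E'
from wh import *
D=np.deg2rad;where()
rows([(D(x),57,14,120) for x in (189,188,187,186,185,184,183,182)])
i=vision.camera('scene'); crop(i,250,195,75,60,10,'pics/scene21.png')
E
```

```text
tip fixt [-53.7 -24.6] r 59.0 ang 204.6 F fixt [-1.5 -5.9] z 0.1207
now [ 0.5454 -0.1709  0.1207] [3.1412e+00 1.8000e-03 1.5619e+00] F [-2.58 -5.49  2.42] t 22.875
189.0 [ 1.9 -0.1  0.7] [0.    0.002 0.017]
188.0 [ 2.9 -0.3  0.6] [0.    0.002 0.034]
187.0 [ 3.9 -0.5  0.6] [0.    0.002 0.052]
186.0 [ 4.9 -0.7  0.6] [0.001 0.002 0.069]
185.0 [ 5.9 -0.9  0.6] [0.001 0.002 0.087]
184.0 [ 6.9 -1.   0.6] [0.001 0.002 0.104]
183.0 [ 7.9 -1.1  0.6] [0.001 0.002 0.121]
182.0 [ 8.9 -1.3  0.6] [0.001 0.002 0.139]
```

View pics/scene21.png

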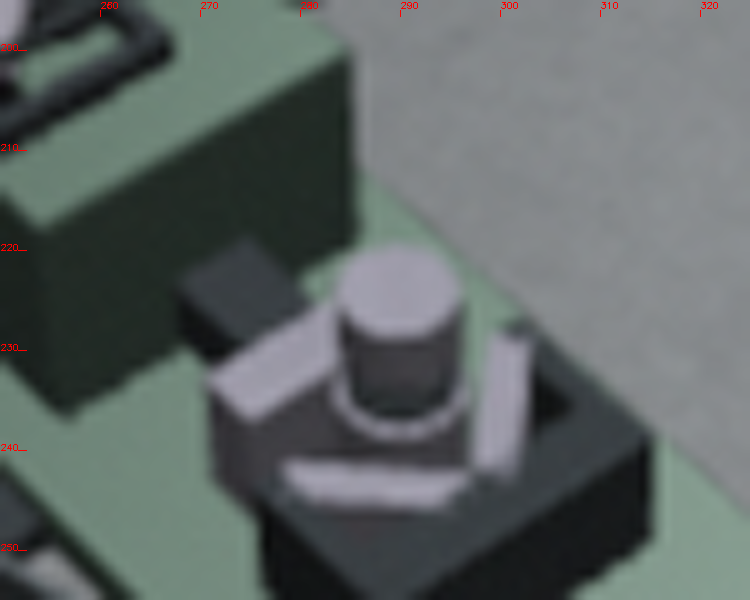

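Emit:
play_rows --moves '[{"claw": 0,"linear": [1.9,-0.1,0.6],"turn": [0,0.002,0.017]},{"claw": 0,"linear": [3.4,-0.4,0.6],"turn": [0,0.002,0.043]},{"claw": 0,"linear": [4.9,-0.7,0.6],"turn": [0,0.002,0.069]},{"claw": 0,"linear": [5.9,-0.9,0.6],"turn": [0,0.002,0.087]},{"claw": 0,"linear": [5.9,-0.9,0.6],"turn": [0,0.002,0.087]}]'

```text
time_s: 23.55
ee_pos: [0.5442, -0.1659, 0.1207]
eef_rot: [3.141, 0.001, 1.475]
force: [-3.3, -5.5, 1.5]
grip_width: 0.0002
```

```bash
python3 - <<'E'
from wh import *
D=np.deg2rad;where()
rows([(D(x),57,14,120) for x in (185,184,183,182,181,180,179,178)])
E
```

```text
tip fixt [-55.7 -19.9] r 59.2 ang 199.6 F fixt [-2.3 -6. ] z 0.1207
now [ 0.5442 -0.1659  0.1207] [3.1408e+00 1.5000e-03 1.4746e+00] F [-3.35 -5.45  1.48] t 23.55
185.0 [0.9 0.2 0.7] [ 0.001  0.001 -0.001]
184.0 [1.9 0.  0.7] [0.001 0.001 0.017]
183.0 [ 2.9 -0.2  0.7] [0.001 0.001 0.034]
182.0 [ 3.9 -0.4  0.7] [0.001 0.001 0.052]
181.0 [ 4.9 -0.6  0.7] [0.001 0.001 0.069]
180.0 [ 5.9 -0.8  0.7] [0.001 0.001 0.086]
179.0 [ 7.  -0.9  0.7] [0.001 0.001 0.104]
178.0 [ 8.  -1.   0.7] [0.001 0.001 0.121]
```

Emit:
play_rows --moves '[{"claw": 0,"linear": [1.9,0,0.6],"turn": [0,0.001,0.017]},{"claw": 0,"linear": [2.9,-0.2,0.6],"turn": [0,0.001,0.034]},{"claw": 0,"linear": [3.9,-0.4,0.6],"turn": [0,0.001,0.052]},{"claw": 0,"linear": [4.9,-0.6,0.6],"turn": [0,0.001,0.069]},{"claw": 0,"linear": [4.9,-0.6,0.6],"turn": [0,0.001,0.069]}]'

```text
time_s: 24.18
ee_pos: [0.5436, -0.1619, 0.1206]
eef_rot: [3.141, 0.002, 1.405]
force: [-4.8, -6.3, 2.8]
grip_width: 0.0003
```

```bash
python3 - <<'E'
from wh import *
D=np.deg2rad;where()
rows([(D(x),57,14,120) for x in (180.5,180,179.5,179,178,177,176,175)])
i=vision.camera('scene'); crop(i,250,195,75,60,10,'pics/scene22.png')
E
```

```text
tip fixt [-57. -16.] r 59.2 ang 195.6 F fixt [-3.5 -7. ] z 0.1206
now [ 0.5436 -0.1619  0.1206] [3.1408e+00 2.1000e-03 1.4052e+00] F [-4.75 -6.26  2.8 ] t 24.175
180.5 [1.5 0.2 0.6] [0.001 0.002 0.008]
180.0 [2.  0.1 0.6] [0.001 0.002 0.017]
179.5 [ 2.5 -0.   0.6] [0.001 0.002 0.026]
179.0 [ 3.  -0.1  0.6] [0.001 0.002 0.034]
178.0 [ 4.  -0.3  0.6] [0.001 0.002 0.052]
177.0 [ 5.  -0.5  0.6] [0.001 0.002 0.069]
176.0 [ 6.  -0.7  0.6] [0.001 0.002 0.087]
175.0 [ 7.  -0.8  0.6] [0.001 0.002 0.104]
```

View pics/scene22.png

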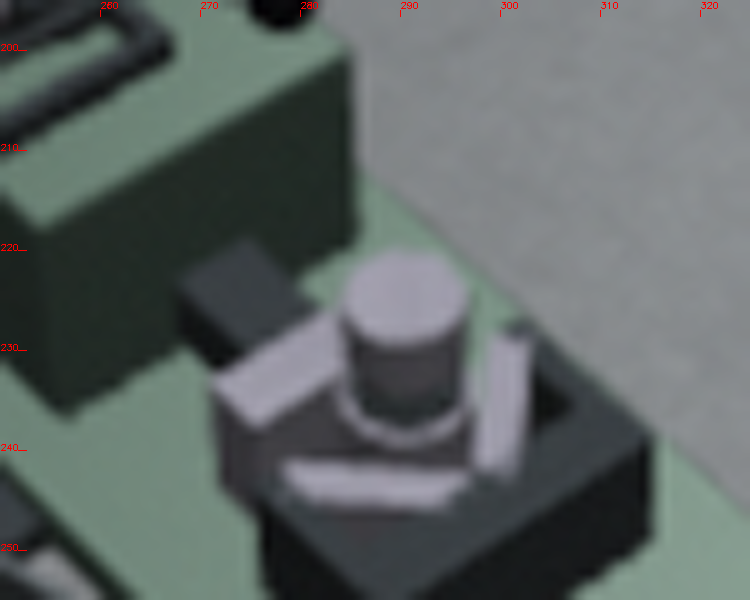

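Emit:
play_rows --moves '[{"claw": 0,"linear": [2,0.1,0.6],"turn": [0,0.002,0.017]},{"claw": 0,"linear": [3,-0.1,0.6],"turn": [0,0.002,0.034]},{"claw": 0,"linear": [3,-0.1,0.6],"turn": [0,0.002,0.034]}]'

```text
time_s: 24.6
ee_pos: [0.5435, -0.1597, 0.1206]
eef_rot: [3.141, 0.002, 1.371]
force: [-5.7, -5.4, 3.2]
grip_width: 0.0004
```

```bash
python3 - <<'E'
from wh import *
D=np.deg2rad;where()
rows([(D(x),57,14,120) for x in (178,177,176,175,174)])
E
```

```text
tip fixt [-57.6 -13.9] r 59.3 ang 193.5 F fixt [-4.6 -6.3] z 0.1206
now [ 0.5435 -0.1597  0.1206] [3.1411e+00 1.7000e-03 1.3709e+00] F [-5.66 -5.4   3.22] t 24.6
178.0 [1.9 0.1 0.6] [0.    0.002 0.018]
177.0 [ 2.9 -0.1  0.6] [0.    0.002 0.035]
176.0 [ 3.9 -0.3  0.6] [0.    0.002 0.053]
175.0 [ 4.9 -0.5  0.6] [0.001 0.002 0.07 ]
174.0 [ 5.9 -0.6  0.6] [0.001 0.002 0.087]
```

Emit:
play_rows --moves '[{"claw": 0,"linear": [1.9,-0.5,0.6],"turn": [0,0.002,0.018]},{"claw": 0,"linear": [2.9,-0.8,0.6],"turn": [0,0.002,0.035]},{"claw": 0,"linear": [2.9,-0.8,0.6],"turn": [0,0.002,0.035]}]'

```text
time_s: 24.98
ee_pos: [0.5432, -0.1579, 0.1207]
eef_rot: [3.14, 0.002, 1.335]
force: [-2.0, -7.2, 0.9]
grip_width: 0.0009
```

```bash
python3 - <<'E'
from wh import *
D=np.deg2rad;where()
rows([(D(x),57,14,120) for x in (177,176,175,174,173,172)])
i=vision.camera('scene'); crop(i,250,195,75,60,10,'pics/scene23.png')
E
```

```text
tip fixt [-58.2 -12.1] r 59.4 ang 191.8 F fixt [-0.6 -7.5] z 0.1207
now [ 0.5432 -0.1579  0.1207] [3.1398e+00 1.8000e-03 1.3353e+00] F [-1.97 -7.24  0.91] t 24.975
177.0 [1.2 0.5 0.7] [ 0.002  0.002 -0.   ]
176.0 [2.2 0.2 0.7] [0.002 0.002 0.017]
175.0 [3.2 0.  0.7] [0.002 0.002 0.034]
174.0 [ 4.2 -0.2  0.7] [0.002 0.002 0.052]
173.0 [ 5.2 -0.4  0.7] [0.002 0.002 0.069]
172.0 [ 6.2 -0.5  0.7] [0.002 0.002 0.087]
```

View pics/scene23.png

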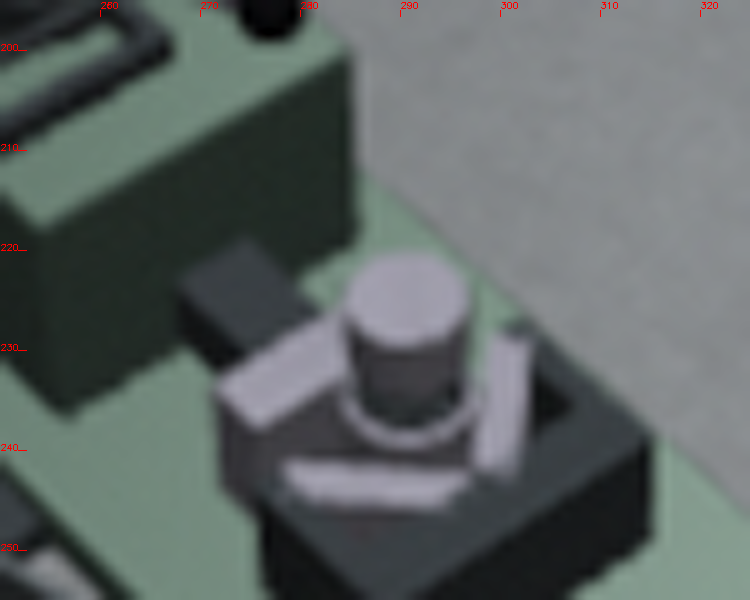

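Emit:
play_rows --moves '[{"claw": 0,"linear": [1.7,0,0.6],"turn": [0,0.002,0.008]},{"claw": 0,"linear": [2.2,-0.2,0.6],"turn": [0,0.002,0.017]},{"claw": 0,"linear": [2.2,-0.2,0.6],"turn": [0,0.002,0.017]}]'

```text
time_s: 25.4
ee_pos: [0.5432, -0.1574, 0.1207]
eef_rot: [3.139, 0.003, 1.318]
force: [-4.6, -12.3, 1.3]
grip_width: 0.0005
```

```bash
python3 - <<'E'
from wh import *
D=np.deg2rad;where()
rows([(D(x),57,14,120) for x in (176,175,174,173)])
E
```

```text
tip fixt [-58.3 -11.6] r 59.5 ang 191.3 F fixt [ -2.3 -12.9] z 0.1207
now [ 0.5432 -0.1574  0.1207] [3.1390e+00 2.6000e-03 1.3179e+00] F [ -4.59 -12.3    1.34] t 25.4
176.0 [1.7 0.4 0.7] [ 0.003  0.003 -0.   ]
175.0 [2.7 0.1 0.7] [0.003 0.003 0.017]
174.0 [ 3.7 -0.1  0.7] [0.003 0.003 0.034]
173.0 [ 4.7 -0.3  0.7] [0.003 0.003 0.052]
```

It came up solid: the force jumped from 7.5 to 12.9 N with only 0.5 mm of motion, which is roughly 22–26 N of clamping. I'll stop and back off.

Emit:
play_rows --moves '[{"claw": 0,"linear": [0,-0.2,0],"turn": [0,0,0]},{"claw": 0,"linear": [-5,0,0],"turn": [0,0,0]},{"claw": 0,"linear": [-12,0,0],"turn": [0,0,0]},{"claw": 0,"linear": [-12,0,-15],"turn": [0,0,0]},{"claw": 0,"linear": [-12,0,-50],"turn": [0,0,0]},{"claw": 0,"linear": [-12,0,-90],"turn": [0,0,0]},{"claw": 0,"linear": [-12,0,-90],"turn": [0,0,0]}]'

```text
time_s: 26.28
ee_pos: [0.5411, -0.169, 0.2148]
eef_rot: [3.133, 0.003, 1.318]
force: [-0.4, -0.5, -0.0]
grip_width: 0.0
```

```bash
python3 - <<'E'
from wh import *
where()
o=get_obs(); print(o['time_s'],np.round(o['force'],2))
i=vision.camera('scene'); crop(i,250,195,75,60,10,'pics/scene24.png'); crop(i,190,150,140,110,5,'pics/scene24w.png')
t=vision.camera('top'); crop(t,285,130,100,75,8,'pics/top24.png')
E
```

```text
tip fixt [-58.2 -23.4] r 62.8 ang 201.9 F fixt [-0.3 -0.5] z 0.2148
26.275 [-0.4  -0.47 -0.03]
```

View pics/scene24.png

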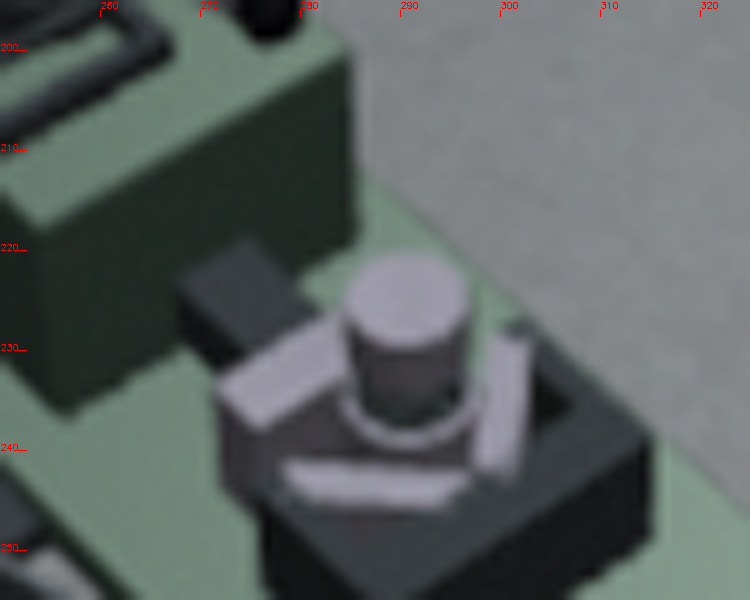

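View pics/top24.png

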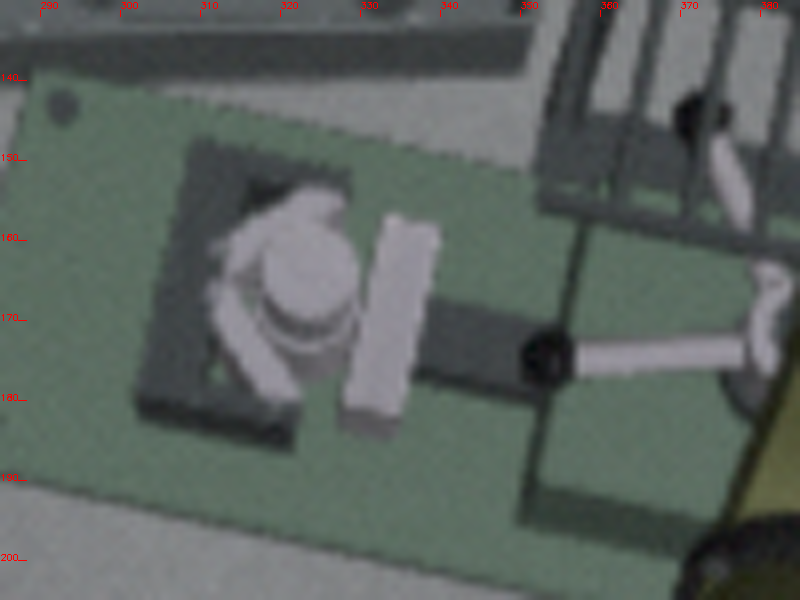

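```bash
python3 - <<'E'
from wh import *
def toF(w): 
    c,s=np.cos(p[2]),np.sin(p[2]); d=w[:2]-p[:2]; return np.round([1000*(c*d[0]+s*d[1]),1000*(-s*d[0]+c*d[1])],1)
print(toF(atz('top',(323.75-.5,164-.5),.108)),toF(atz('scene',(290.6-.5,224.7-.5),.108)))
for n,f,x0,y0,s in (('scene','pics/scene24.png',250,195,10),('top','pics/top24.png',285,130,8)):
    import ov
    c=cv2.imread(f); w=f2w(p,(0,46,18))[0]; punch(n,c,x0,y0,s,*w); ov.ov(n,c,x0,y0,s,73,27); cv2.imwrite(f.replace('.png','o.png'),c)
E
```

```text
[-2.1 43.7] [-1.2 43. ]
```

View pics/scene24o.png

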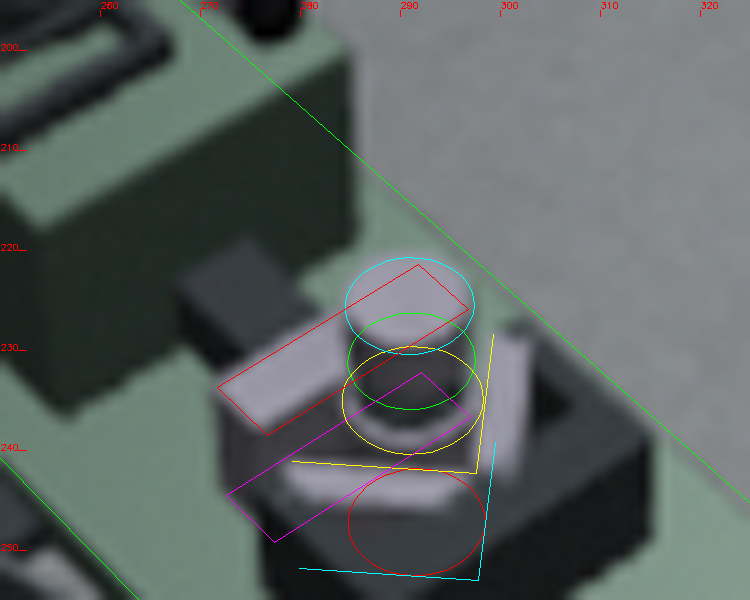

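View pics/top24o.png

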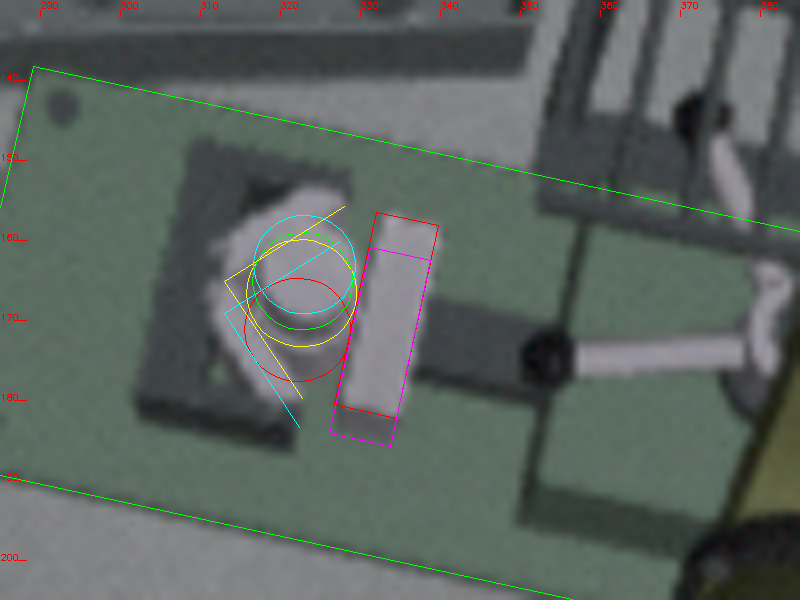

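```bash
sed -i "s/^K0=None/obs=[(n,(u[0]-.5,u[1]-.5),P) for n,u,P in obs]; balls={n:[(a-.5,b-.5) for a,b in v] for n,v in balls.items()}/" fit.py; python3 fit.py; python3 - <<'E'
import ov
from h import *
for n,f,(x0,y0,w,h) in (('top','pics/top0.png',(298,142,40,50)),('scene','pics/scene0.png',(265,215,55,50))):
    r=[]
    for yv in (72,75):
        i=cv2.resize(cv2.imread(f)[y0:y0+h,x0:x0+w],None,fx=(10 if n=='top' else 7),fy=(10 if n=='top' else 7),interpolation=cv2.INTER_LANCZOS4)
        r.append(ov.ov(n,i,x0,y0,10 if n=='top' else 7,yv,-13))
    cv2.imwrite(f'pics/v_{n}.png',np.hstack(r))
E
```

```text
[ 0.62537838 -0.03821389 -0.18207849  0.19272102] 3.6924535509434313
[ 0.1 -1.  -0.2 -0.4  0.7 -0.4  0.1  0.1  0.1  1.1  1.  -0.6  0.8  0.1
  0.3  0.1  0.3  0.3 -0.2  0.7 -0.1  0.9 -0.3  0.3 -0.   0.1  0.1  0.2
  0.7  0.6 -0.3  0.7]
top [0.30149195 0.02911803 1.34630277]
scene [1.19714433 0.51430708 0.9566782 ]
[0.45052693 0.33468369 0.08766573] [0.4505696  0.33337353 0.09      ] [0.45196453 0.33598711 0.09      ]
```

View pics/v_top.png

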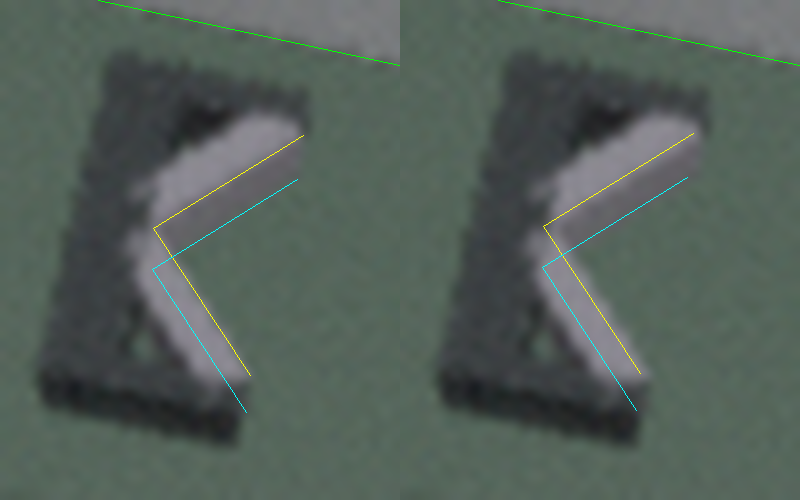

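View pics/v_scene.png

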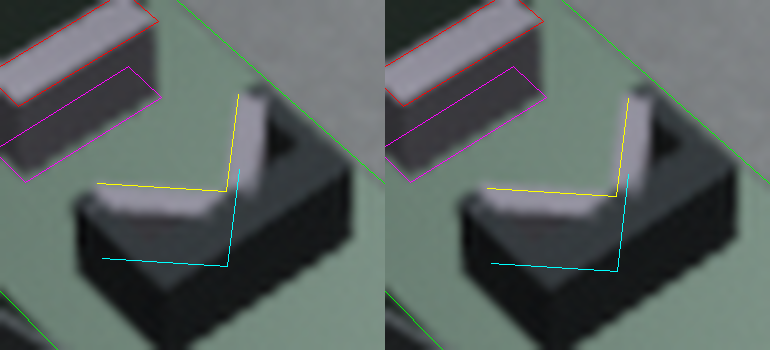

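```bash
python3 - <<'E'
from wh import *
import ov
for n,f,(x0,y0,w,h),s,yv in (('top','pics/top24.png',(0,0,0,0),8,72),('scene','pics/scene24.png',0,10,73.5)):
    r=[]
    X0,Y0=(285,130) if n=='top' else (250,195)
    for x,y in ((0,yv-27),(-2,yv-29)):
        c=cv2.imread(f); w_=f2w(p,(x,y,18))[0]; punch(n,c,X0,Y0,s,*w_); ov.ov(n,c,X0,Y0,s,yv,y-19)
        r.append(c[130:450,150:450] if n=='top' else c[220:560,200:560])
    cv2.imwrite(f'pics/w_{n}.png',np.hstack(r))
E
sed -n 1,3p /dev/null
```

```text
Traceback (most recent call last):
TypeError: cannot unpack non-iterable int object
```

```bash
python3 - <<'E'
from wh import *
import ov
for n,f,s,yv in (('top','pics/top24.png',8,72),('scene','pics/scene24.png',10,73.5)):
    r=[]
    X0,Y0=(285,130) if n=='top' else (250,195)
    for x,y in ((0,yv-27),(-2,yv-29)):
        c=cv2.imread(f); w_=f2w(p,(x,y,18))[0]; punch(n,c,X0,Y0,s,*w_); ov.ov(n,c,X0,Y0,s,yv,y-19)
        r.append(c[130:450,150:450] if n=='top' else c[220:560,200:560])
    cv2.imwrite(f'pics/w_{n}.png',np.hstack(r))
E
```

```text
(no output)
```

View pics/w_top.png

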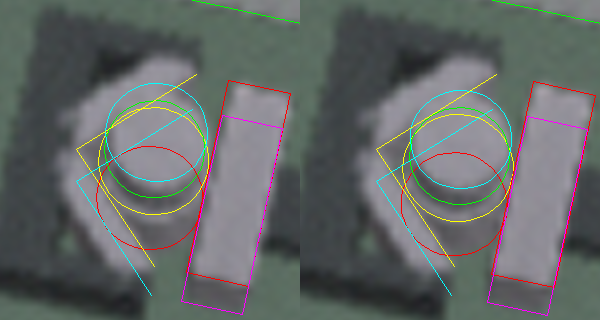

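View pics/w_scene.png

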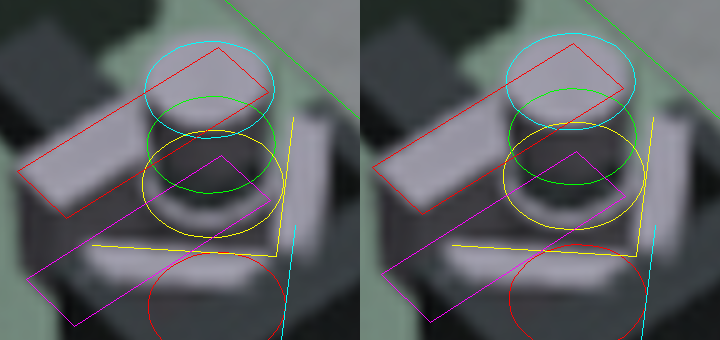

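```bash
python3 - <<'E'
from wh import *
def toF(w): 
    w=np.array(w);c,s=np.cos(p[2]),np.sin(p[2]); d=w[:2]-p[:2]; return np.round([1000*(c*d[0]+s*d[1]),1000*(-s*d[0]+c*d[1])],1)
print('TCP at release',toF([.6314,-.0051]),'scene saw',toF(atz('scene',(287.9,222.5),.108)))
print('now punch top',toF(atz('top',(323.25,163.5),.108)),'scene',toF(atz('scene',(290.1,224.2),.108)))
# subpixel measurement of cap ellipse
for n,f,x0,y0,s in (('scene','pics/scene24.png',250,195,10),('top','pics/top24.png',285,130,8)):
    g=cv2.cvtColor(cv2.imread(f),cv2.COLOR_BGR2GRAY); print(n,g.shape)
# fresh picture: threshold cap
t=vision.camera('top'); sc=vision.camera('scene'); cv2.imwrite('pics/top25.png',t); cv2.imwrite('pics/scene25.png',sc)
print(get_obs()['time_s'])
E
```

```text
TCP at release [-0.1 33.7] scene saw [-1.4 34. ]
now punch top [-3.  43.2] scene [-2.  42.5]
scene (600, 750)
top (600, 800)
26.475
```

Both cameras suggest the punch is not fully seated: it lies about 2–3 mm to the -x side and about 2 mm short, bearing on one V face only. I'll grip the cap, ease it along the V face into the middle, then rewind the jaw.

```bash
python3 - <<'E'
from wh import *
w=f2w(p,(-.7,42.2,215))[0]; print(w); rel(w,p[2]+np.pi/2)
E
```

```text
[0.63233128 0.00341527 0.215     ]
now [ 0.5396 -0.1685  0.2098] [3.1406e+00 2.3000e-03 1.3179e+00] F [ 0.71 -0.33 -0.89] w 0.0005 t 26.475
linear [189.7  46.8  -5.6] turn [ 0.0009  0.0024 -0.0708]
```

Emit:
play_rows --moves '[{"claw": 0.5,"linear": [25,6,-6],"turn": [0,0.002,-0.02]},{"claw": 1,"linear": [70,17,-6],"turn": [0,0.002,-0.04]},{"claw": 1,"linear": [120,30,-6],"turn": [0,0.002,-0.06]},{"claw": 1,"linear": [165,41,-6],"turn": [0,0.002,-0.071]},{"claw": 1,"linear": [190,47,-6],"turn": [0,0.002,-0.071]},{"claw": 1,"linear": [190,47,-6],"turn": [0,0.002,-0.071]},{"claw": 1,"linear": [190,47,-6],"turn": [0,0.002,-0.071]}]'

```text
time_s: 27.35
ee_pos: [0.6322, 0.0031, 0.2147]
eef_rot: [-3.141, 0.001, 1.389]
force: [-0.4, -0.8, 0.7]
grip_width: 0.067
```

```bash
python3 - <<'E'
from wh import *
w=f2w(p,(-.7,42.2,83))[0]; rel(w,p[2]+np.pi/2)
E
```

```text
now [0.6322 0.0031 0.2147] [-3.1412e+00  7.0000e-04  1.3886e+00] F [-0.37 -0.8   0.65] w 0.067 t 27.35
linear [5.000e-01 1.000e-01 1.317e+02] turn [-0.0003  0.0007 -0.0001]
```

Emit:
play_rows --moves '[{"claw": 1,"linear": [0.5,0,10],"turn": [0,0,0]},{"claw": 1,"linear": [0.5,0,40],"turn": [0,0,0]},{"claw": 1,"linear": [0.5,0,80],"turn": [0,0,0]},{"claw": 1,"linear": [0.5,0,115],"turn": [0,0,0]},{"claw": 0.6,"linear": [0.5,0,131],"turn": [0,0,0]},{"claw": 0.45,"linear": [0.5,0,131],"turn": [0,0,0]},{"claw": 0.45,"linear": [0.5,0,131],"turn": [0,0,0]},{"claw": 0.43,"linear": [0.5,0,131],"turn": [0,0,0]}]' --force 8

```text
time_s: 28.35
ee_pos: [0.6328, 0.0034, 0.0851]
eef_rot: [3.14, 0.0, 1.389]
force: [-0.6, 1.0, 0.1]
grip_width: 0.0574
```

```bash
python3 - <<'E'
from wh import *
w=f2w(p,(-.7,42.2,83))[0]; rel(w,p[2]+np.pi/2)
i=vision.camera('scene'); crop(i,245,185,85,65,9,'pics/scene26.png')
E
```

```text
now [0.6328 0.0034 0.0851] [3.1398e+00 5.0000e-04 1.3886e+00] F [-0.64  0.97  0.14] w 0.0574 t 28.35
linear [-0.1 -0.5  2.1] turn [ 0.0017  0.0005 -0.0002]
```

View pics/scene26.png

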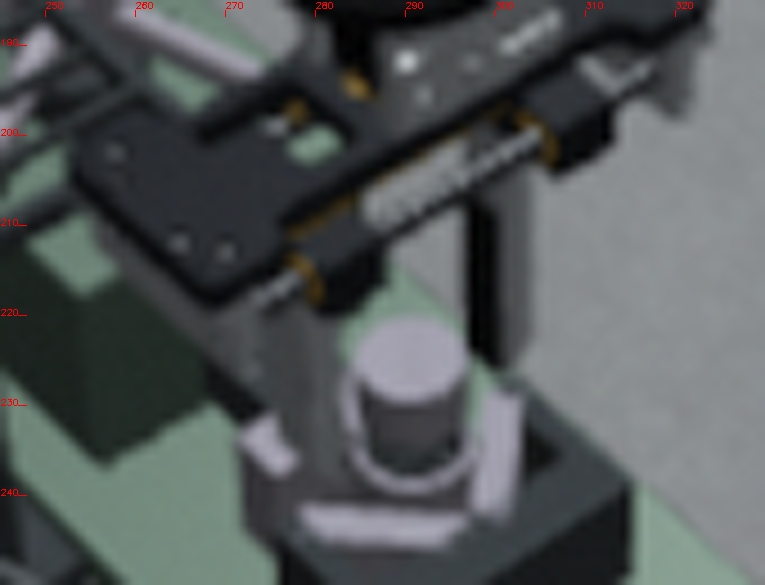

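Emit:
play_rows --moves '[{"claw": 0,"linear": [0,-0.4,2],"turn": [0,0,0]},{"claw": 0,"linear": [0,-0.4,2],"turn": [0,0,0]},{"claw": 0,"linear": [0,-0.4,2],"turn": [0,0,0]},{"claw": 0,"linear": [0,-0.4,2],"turn": [0,0,0]},{"claw": 0,"linear": [0,-0.4,2],"turn": [0,0,0]},{"claw": 0,"linear": [0,-0.4,2],"turn": [0,0,0]}]'

```text
time_s: 29.15
ee_pos: [0.6323, 0.0036, 0.0829]
eef_rot: [3.14, 0.0, 1.389]
force: [-3.2, 0.2, 2.4]
grip_width: 0.0341
```

```bash
cat >> wh.py <<'E'
def pf():
    o=get_obs(); c,s=np.cos(p[2]),np.sin(p[2]); d=o['ee_pos'][:2]-p[:2]; F=o['force']
    print('TCP fixt',np.round([1000*(c*d[0]+s*d[1]),1000*(-s*d[0]+c*d[1])],1),'F fixt',np.round([c*F[0]+s*F[1],-s*F[0]+c*F[1],F[2]],1),'M',np.round(o['moment'],2),'w',round(o['grip_width'],4),'z',round(o['ee_pos'][2],4),'t',round(o['time_s'],2))
E
python3 - <<'E'
from wh import *
pf()
E
```

```text
TCP fixt [-0.8 42.3] F fixt [-3.2 -0.4  2.4] M [0.24 0.4  0.02] w 0.0341 z 0.0829 t 29.15
```

Emit:
play_rows --moves '[{"claw": 0,"linear": [0,0,0],"turn": [0,0,0]},{"claw": 0,"linear": [0.5,0.5,0],"turn": [0,0,0]},{"claw": 0,"linear": [1,1,0],"turn": [0,0,0]},{"claw": 0,"linear": [1,1,0],"turn": [0,0,0]}]' --force 20

```text
time_s: 29.65
ee_pos: [0.6329, 0.0041, 0.083]
eef_rot: [-3.141, 0.001, 1.389]
force: [-6.6, -1.2, 7.0]
grip_width: 0.0341
```

```bash
python3 - <<'E'
from wh import *
pf()
E
```

```text
TCP fixt [-0.3 43. ] F fixt [-6.3 -2.4  7. ] M [-0.21  1.68  0.06] w 0.0341 z 0.083 t 29.65
```

Emit:
play_rows --moves '[{"claw": 0,"linear": [0.8,1.2,0],"turn": [0,0,0]},{"claw": 0,"linear": [1.3,1.7,0],"turn": [0,0,0]},{"claw": 0,"linear": [1.3,1.7,0],"turn": [0,0,0]}]'

```text
time_s: 30.02
ee_pos: [0.6342, 0.0047, 0.083]
eef_rot: [-3.14, 0.002, 1.389]
force: [-6.7, -1.7, 6.7]
grip_width: 0.0336
```

```bash
python3 - <<'E'
from wh import *
pf()
i=vision.camera('scene'); crop(i,245,185,85,65,9,'pics/scene27.png')
E
```

```text
TCP fixt [ 0.9 43.8] F fixt [-6.3 -2.9  6.7] M [-0.4   1.61  0.11] w 0.0336 z 0.083 t 30.02
```

View pics/scene27.png

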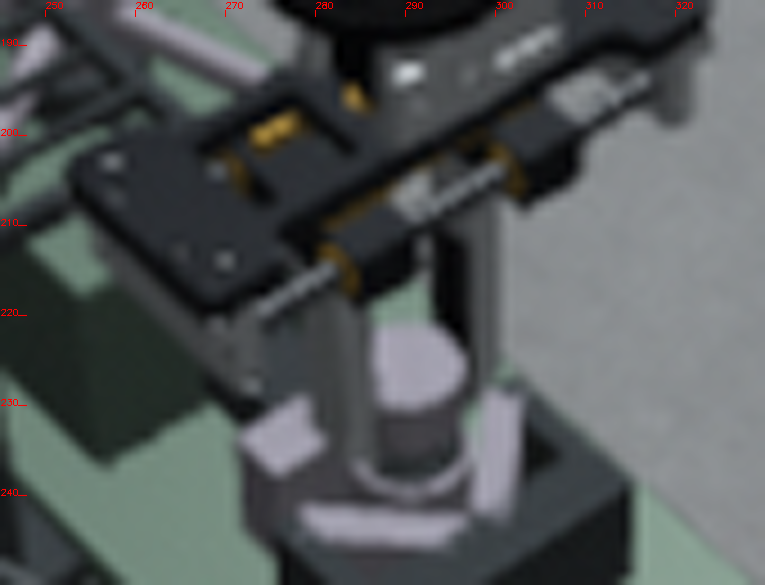

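Emit:
play_rows --moves '[{"claw": 0,"linear": [0.8,1.2,0],"turn": [0,0,0]},{"claw": 0,"linear": [1.3,1.7,0],"turn": [0,0,0]},{"claw": 0,"linear": [1.3,1.7,0],"turn": [0,0,0]}]'

```text
time_s: 30.45
ee_pos: [0.6356, 0.0052, 0.0831]
eef_rot: [-3.138, 0.003, 1.389]
force: [-7.3, -2.8, 6.4]
grip_width: 0.0336
```

```bash
python3 - <<'E'
from wh import *
pf()
E
```

```text
TCP fixt [ 2.2 44.5] F fixt [-6.7 -4.1  6.4] M [-0.47  1.64  0.07] w 0.0336 z 0.0831 t 30.45
```

```bash
python3 - <<'E'
from wh import *
import ov
i=vision.camera('scene'); crop(i,265,205,50,50,14,'pics/scene28.png')
c=cv2.imread('pics/scene28.png'); 
for (x,y) in ((0,46),): punch('scene',c,265,205,14,*f2w(p,(x,y,18))[0])
ov.ov('scene',c,265,205,14,73,27)
cv2.imwrite('pics/scene28o.png',np.hstack([cv2.imread('pics/scene28.png')[:560,100:500],c[:560,100:500]]))
E
```

```text
(no output)
```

View pics/scene28o.png

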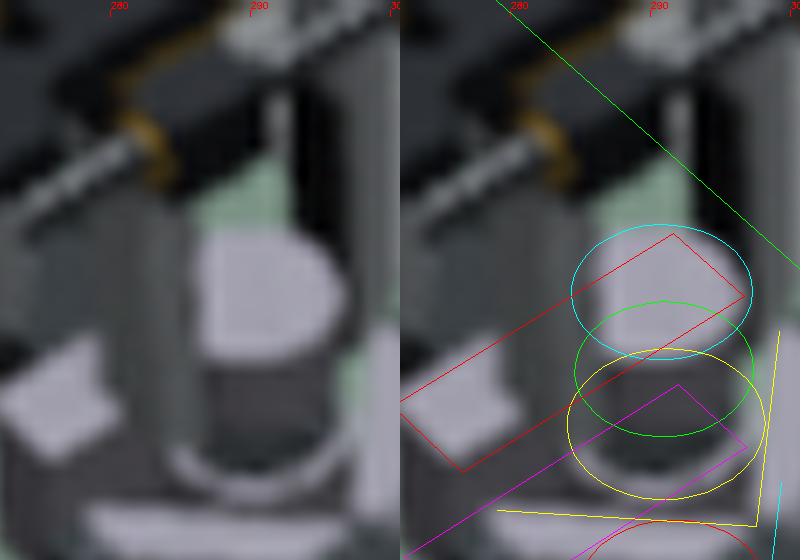

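Emit:
play_rows --moves '[{"claw": 0,"linear": [1.0,1.0,0],"turn": [0,0,0]},{"claw": 0,"linear": [1.5,1.4,0],"turn": [0,0,0]},{"claw": 0,"linear": [1.5,1.4,0],"turn": [0,0,0]}]'

```text
time_s: 30.88
ee_pos: [0.6359, 0.0055, 0.0832]
eef_rot: [-3.135, 0.005, 1.388]
force: [-14.5, -5.6, 10.1]
grip_width: 0.0334
```

```bash
python3 - <<'E'
from wh import *
pf()
E
```

```text
TCP fixt [ 2.5 44.9] F fixt [-13.2  -8.1  10.1] M [-1.03  2.94  0.02] w 0.0334 z 0.0832 t 30.88
```

Emit:
play_rows --moves '[{"claw": 0,"linear": [0.2,0,0],"turn": [0,0,0]},{"claw": 0,"linear": [0.2,0,0],"turn": [0,0,0]},{"claw": 0,"linear": [0.2,0,0],"turn": [0,0,0]}]' --force 4

```text
time_s: 31.25
ee_pos: [0.6359, 0.0055, 0.0831]
eef_rot: [-3.135, 0.005, 1.388]
force: [-2.8, -2.5, 2.3]
grip_width: 0.0341
```

```bash
python3 - <<'E'
from wh import *
pf()
E
```

```text
TCP fixt [ 2.5 44.9] F fixt [-2.3 -3.   2.3] M [-0.49  0.61  0.  ] w 0.0341 z 0.0831 t 31.25
```

Emit:
play_rows --moves '[{"claw": 0.45,"linear": [0,0,0],"turn": [0,0,0]},{"claw": 0.6,"linear": [0,0,0],"turn": [0,0,0]},{"claw": 0.8,"linear": [0,0,0],"turn": [0,0,0]},{"claw": 1,"linear": [0,0,0],"turn": [0,0,0]},{"claw": 1,"linear": [0,0,-10],"turn": [-0.006,0.004,0]},{"claw": 1,"linear": [0,0,-40],"turn": [-0.006,0.004,0]},{"claw": 1,"linear": [0,0,-90],"turn": [-0.006,0.004,0]},{"claw": 0,"linear": [0,0,-130],"turn": [-0.006,0.004,0]}]'

```text
time_s: 32.25
ee_pos: [0.6371, 0.006, 0.216]
eef_rot: [3.14, 0.001, 1.388]
force: [0.6, 1.1, -1.2]
grip_width: 0.0872
```

```bash
python3 - <<'E'
from wh import *
import ov
pf()
i=vision.camera('scene'); crop(i,190,150,140,110,5,'pics/scene29w.png'); crop(i,250,195,75,60,10,'pics/scene29.png')
c=cv2.imread('pics/scene29.png'); punch('scene',c,250,195,10,*f2w(p,(0,47,18))[0]); ov.ov('scene',c,250,195,10,74,28); cv2.imwrite('pics/scene29o.png',np.hstack([cv2.imread('pics/scene29.png')[180:580,180:570],c[180:580,180:570]]))
a=np.pi-p[3]
D=np.deg2rad
E
```

```text
TCP fixt [ 3.5 45.6] F fixt [ 0.4  1.2 -1.2] M [ 0.05 -0.11 -0.02] w 0.0872 z 0.216 t 32.25
```

View pics/scene29o.png

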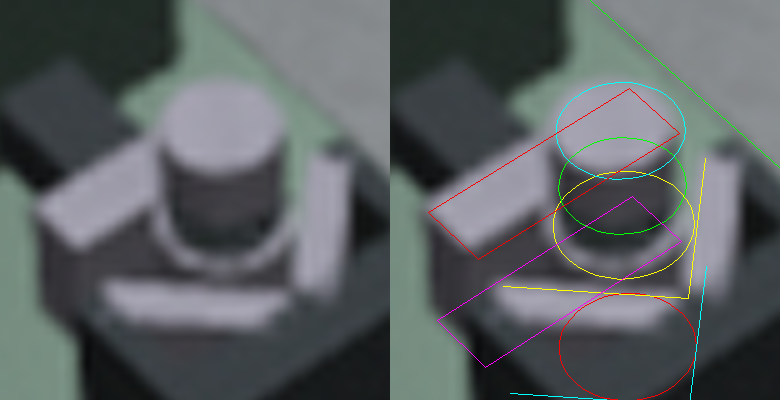

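View pics/scene29w.png

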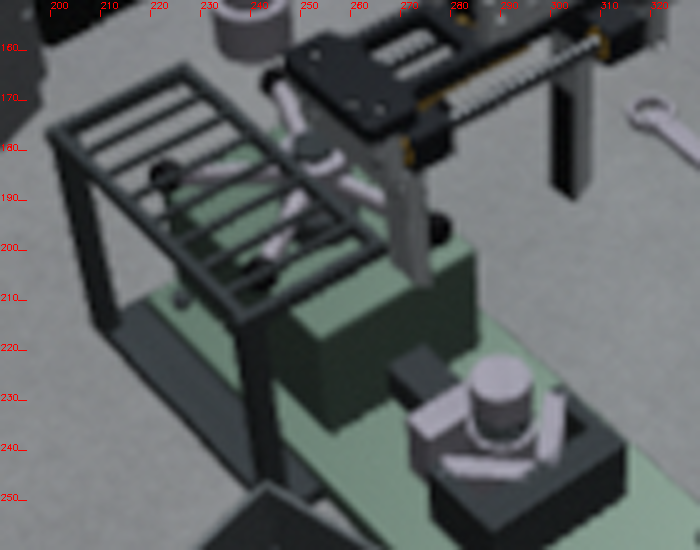

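Cap moved (+2.5, +1.2) mm, and the slack to the two V faces now looks equal, so it is centred. I'll rewind the jaw on the same spoke.

```bash
python3 - <<'E'
from wh import *
D=np.deg2rad
rows([(D(177.5),57,26,205),(D(177.5),57,26,120)])
E
```

```text
now [0.6385 0.006  0.2217] [3.1334 0.     1.3883] F [0.44 0.2  5.24] t 32.3
177.5 [-189.4  -63.    16.2] [ 0.008 -0.     0.043]
177.5 [-189.3  -63.7  101.2] [ 0.008 -0.     0.043]
```

Emit:
play_rows --moves '[{"claw": 0,"linear": [-25,-8,5],"turn": [0.002,0,0]},{"claw": 0,"linear": [-70,-23,8],"turn": [0.004,0,0.02]},{"claw": 0,"linear": [-120,-40,10],"turn": [0.008,0,0.04]},{"claw": 0,"linear": [-165,-55,14],"turn": [0.008,0,0.043]},{"claw": 0,"linear": [-189,-63,16],"turn": [0.008,0,0.043]},{"claw": 0,"linear": [-189,-63,16],"turn": [0.008,0,0.043]},{"claw": 0,"linear": [-189,-63,16],"turn": [0.008,0,0.043]}]'

```text
time_s: 33.17
ee_pos: [0.5428, -0.1679, 0.2056]
eef_rot: [3.141, -0.0, 1.346]
force: [0.8, 0.1, -0.2]
grip_width: 0.0134
```

```bash
python3 - <<'E'
from wh import *
D=np.deg2rad; where(); print(get_obs()['grip_width'])
rows([(D(177.5),57,26,120)])
i=vision.camera('scene'); crop(i,190,140,140,110,5,'pics/scene30.png')
E
```

```text
tip fixt [-57.8 -22.5] r 62.0 ang 201.2 F fixt [0.7 0.3] z 0.2056
0.013398207068854282
now [ 0.5428 -0.1679  0.2056] [ 3.1407e+00 -3.0000e-04  1.3456e+00] F [ 0.77  0.12 -0.23] t 33.175
177.5 [-1.1 -0.3 85.6] [ 0.001 -0.     0.   ]
```

View pics/scene30.png

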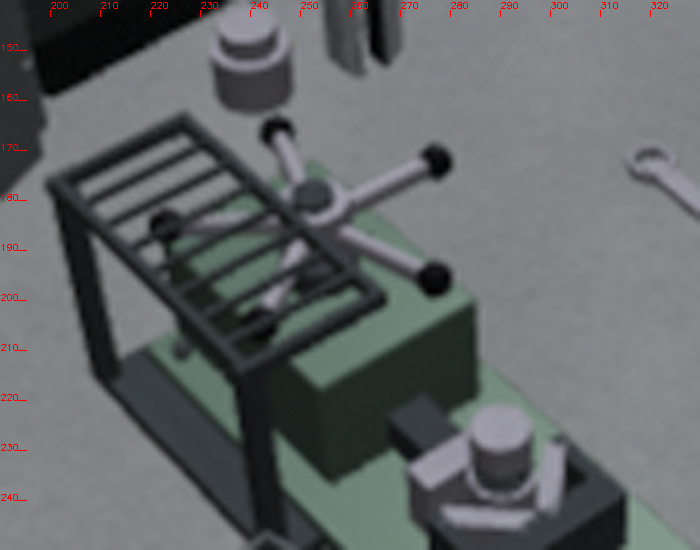

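Emit:
play_rows --moves '[{"claw": 0,"linear": [-1,-0.3,10],"turn": [0,0,0]},{"claw": 0,"linear": [-1,-0.3,35],"turn": [0,0,0]},{"claw": 0,"linear": [-1,-0.3,62],"turn": [0,0,0]},{"claw": 0,"linear": [-1,-0.3,80],"turn": [0,0,0]},{"claw": 0,"linear": [-1,-0.3,85],"turn": [0,0,0]},{"claw": 0,"linear": [-1,-0.3,85],"turn": [0,0,0]}]'

```text
time_s: 33.98
ee_pos: [0.5426, -0.1685, 0.1208]
eef_rot: [3.14, -0.0, 1.346]
force: [-0.0, -1.3, -0.1]
grip_width: 0.0007
```

```bash
python3 - <<'E'
from wh import *
D=np.deg2rad; where()
rows([(D(177.5),57,l,120) for l in (20,16,15,14)]+[(D(x),57,14,120) for x in (176,175,174)])
E
```

```text
tip fixt [-57.8 -23.1] r 62.2 ang 201.8 F fixt [ 0.2 -1.2] z 0.1208
now [ 0.5426 -0.1685  0.1208] [ 3.1405e+00 -2.0000e-04  1.3464e+00] F [-0.03 -1.26 -0.09] t 33.975
177.5 [ 5.6 -0.3  0.8] [ 0.001 -0.     0.001]
177.5 [ 9.6 -0.3  0.8] [ 0.001 -0.     0.001]
177.5 [10.6 -0.3  0.8] [ 0.001 -0.     0.001]
177.5 [11.6 -0.3  0.8] [ 0.001 -0.     0.001]
176.0 [13.1 -0.6  0.8] [ 0.001 -0.     0.027]
175.0 [14.1 -0.8  0.8] [ 0.001 -0.     0.045]
174.0 [15.1 -1.   0.8] [ 0.001 -0.     0.062]
```

Emit:
play_rows --moves '[{"claw": 0,"linear": [5,-0.3,0.8],"turn": [0,0,0]},{"claw": 0,"linear": [9,-0.3,0.8],"turn": [0,0,0]},{"claw": 0,"linear": [11,-0.3,0.8],"turn": [0,0,0]},{"claw": 0,"linear": [12,-0.3,0.8],"turn": [0,0,0.01]},{"claw": 0,"linear": [12,-0.3,0.8],"turn": [0,0,0.01]}]'

```text
time_s: 34.6
ee_pos: [0.5449, -0.1573, 0.1204]
eef_rot: [3.14, 0.001, 1.336]
force: [-3.0, -5.3, 2.2]
grip_width: 0.0005
```

```bash
python3 - <<'E'
from wh import *
D=np.deg2rad; where()
rows([(D(x),57,14,120) for x in (178,177,176,175,174)])
E
```

```text
tip fixt [-57.6 -11.7] r 58.8 ang 191.5 F fixt [-2.  -5.8] z 0.1204
now [ 0.5449 -0.1573  0.1204] [3.1402e+00 9.0000e-04 1.3361e+00] F [-3.03 -5.31  2.25] t 34.6
178.0 [-0.3  0.1  0.4] [ 0.001  0.001 -0.018]
177.0 [ 0.7 -0.1  0.4] [ 0.001  0.001 -0.   ]
176.0 [ 1.7 -0.3  0.4] [0.001 0.001 0.017]
175.0 [ 2.7 -0.6  0.4] [0.001 0.001 0.035]
174.0 [ 3.7 -0.8  0.4] [0.001 0.001 0.052]
```

Emit:
play_rows --moves '[{"claw": 0,"linear": [1.2,-0.4,0.4],"turn": [0,0.001,0.009]},{"claw": 0,"linear": [1.7,-0.6,0.4],"turn": [0,0.001,0.017]},{"claw": 0,"linear": [1.7,-0.6,0.4],"turn": [0,0.001,0.017]}]'

```text
time_s: 34.98
ee_pos: [0.5449, -0.1563, 0.1205]
eef_rot: [3.139, 0.001, 1.319]
force: [0.2, -6.1, 1.6]
grip_width: 0.0007
```

```bash
python3 - <<'E'
from wh import *
D=np.deg2rad; where()
rows([(D(x),57,14,120) for x in (176,175,174,173)])
E
```

```text
tip fixt [-57.8 -10.7] r 58.8 ang 190.5 F fixt [ 1.3 -6. ] z 0.1205
now [ 0.5449 -0.1563  0.1205] [3.1391e+00 1.3000e-03 1.3188e+00] F [ 0.24 -6.13  1.6 ] t 34.975
176.0 [ 0.7 -0.1  0.5] [ 0.003  0.001 -0.   ]
175.0 [ 1.7 -0.3  0.5] [0.003 0.001 0.017]
174.0 [ 2.7 -0.5  0.5] [0.003 0.001 0.035]
173.0 [ 3.7 -0.7  0.5] [0.003 0.001 0.052]
```

Emit:
play_rows --moves '[{"claw": 0,"linear": [1.2,-0.3,0.4],"turn": [0,0.001,0.009]},{"claw": 0,"linear": [2.0,-0.5,0.4],"turn": [0,0.001,0.022]},{"claw": 0,"linear": [2.0,-0.5,0.4],"turn": [0,0.001,0.022]}]'

```text
time_s: 35.35
ee_pos: [0.5449, -0.155, 0.1205]
eef_rot: [3.138, 0.002, 1.296]
force: [-1.5, -5.5, 1.5]
grip_width: 0.0003
```

```bash
python3 - <<'E'
from wh import *
D=np.deg2rad; where()
rows([(D(x),57,14,120) for x in (175,174,173,172)])
E
```

```text
tip fixt [-58.   -9.5] r 58.8 ang 189.3 F fixt [-0.5 -5.7] z 0.1205
now [ 0.5449 -0.155   0.1205] [3.1384e+00 1.6000e-03 1.2964e+00] F [-1.52 -5.5   1.51] t 35.35
175.0 [ 0.5 -0.   0.5] [ 0.003  0.002 -0.005]
174.0 [ 1.5 -0.2  0.5] [0.003 0.002 0.012]
173.0 [ 2.5 -0.5  0.5] [0.003 0.002 0.03 ]
172.0 [ 3.5 -0.7  0.5] [0.003 0.002 0.047]
```

Emit:
play_rows --moves '[{"claw": 0,"linear": [1.2,-0.2,0.4],"turn": [0.002,0.001,0.007]},{"claw": 0,"linear": [2.0,-0.4,0.4],"turn": [0.002,0.001,0.02]},{"claw": 0,"linear": [2.0,-0.4,0.4],"turn": [0.002,0.001,0.02]}]'

```text
time_s: 35.72
ee_pos: [0.5449, -0.1539, 0.1205]
eef_rot: [3.14, 0.002, 1.276]
force: [-3.3, -6.7, 0.9]
grip_width: 0.0004
```

```bash
python3 - <<'E'
from wh import *
D=np.deg2rad; where()
rows([(D(x),57,14,120) for x in (174,173,172,171)])
i=vision.camera('scene'); crop(i,250,195,75,60,10,'pics/scene31.png')
E
```

```text
tip fixt [-58.2  -8.3] r 58.8 ang 188.2 F fixt [-2.  -7.2] z 0.1205
now [ 0.5449 -0.1539  0.1205] [3.1398e+00 2.1000e-03 1.2760e+00] F [-3.28 -6.69  0.91] t 35.725
174.0 [0.4 0.  0.5] [ 0.002  0.002 -0.008]
173.0 [ 1.4 -0.2  0.5] [0.002 0.002 0.009]
172.0 [ 2.4 -0.4  0.5] [0.002 0.002 0.027]
171.0 [ 3.4 -0.6  0.5] [0.002 0.002 0.044]
```

View pics/scene31.png

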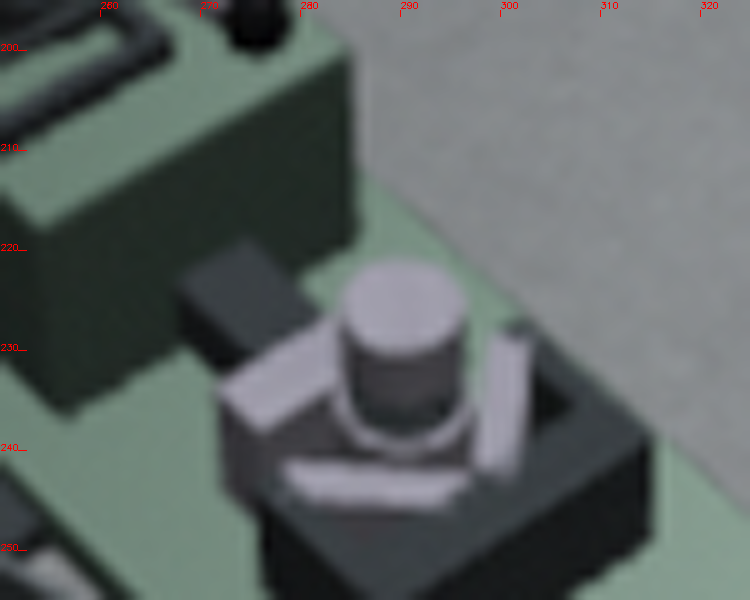

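Emit:
play_rows --moves '[{"claw": 0,"linear": [1.0,-0.4,0.4],"turn": [0.002,0.001,0.009]},{"claw": 0,"linear": [1.5,-0.6,0.4],"turn": [0.002,0.001,0.012]},{"claw": 0,"linear": [1.5,-0.6,0.4],"turn": [0.002,0.001,0.012]}]'

```text
time_s: 36.15
ee_pos: [0.5448, -0.1532, 0.1205]
eef_rot: [3.141, 0.003, 1.264]
force: [-0.5, -8.0, 2.2]
grip_width: 0.0004
```

```bash
python3 - <<'E'
from wh import *
D=np.deg2rad; where()
rows([(D(x),57,14,120) for x in (173,172,171)])
E
```

```text
tip fixt [-58.4  -7.7] r 58.9 ang 187.5 F fixt [ 0.9 -8. ] z 0.1205
now [ 0.5448 -0.1532  0.1205] [3.1407e+00 2.7000e-03 1.2638e+00] F [-0.55 -8.02  2.16] t 36.15
173.0 [0.8 0.  0.5] [ 0.001  0.003 -0.003]
172.0 [ 1.8 -0.2  0.5] [0.001 0.003 0.015]
171.0 [ 2.8 -0.4  0.5] [0.001 0.003 0.032]
```

Emit:
play_rows --moves '[{"claw": 0,"linear": [1.2,-0.2,0.4],"turn": [0.001,0.001,0.005]},{"claw": 0,"linear": [1.4,-0.3,0.4],"turn": [0.001,0.001,0.008]},{"claw": 0,"linear": [1.4,-0.3,0.4],"turn": [0.001,0.001,0.008]}]'

```text
time_s: 36.52
ee_pos: [0.5449, -0.1528, 0.1205]
eef_rot: [3.141, 0.003, 1.255]
force: [-2.6, -6.7, 2.2]
grip_width: 0.0004
```

```bash
python3 - <<'E'
from wh import *
D=np.deg2rad; where()
rows([(D(x),57,14,120) for x in (173,172,171)])
i=vision.camera('scene'); crop(i,250,195,75,60,10,'pics/scene32.png')
E
```

```text
tip fixt [-58.5  -7.2] r 58.9 ang 187.1 F fixt [-1.4 -7.1] z 0.1205
now [ 0.5449 -0.1528  0.1205] [3.141  0.0033 1.2555] F [-2.63 -6.7   2.15] t 36.525
173.0 [0.3 0.1 0.5] [ 0.001  0.003 -0.011]
172.0 [ 1.3 -0.1  0.5] [0.001 0.003 0.006]
171.0 [ 2.3 -0.3  0.5] [0.001 0.003 0.024]
```

View pics/scene32.png

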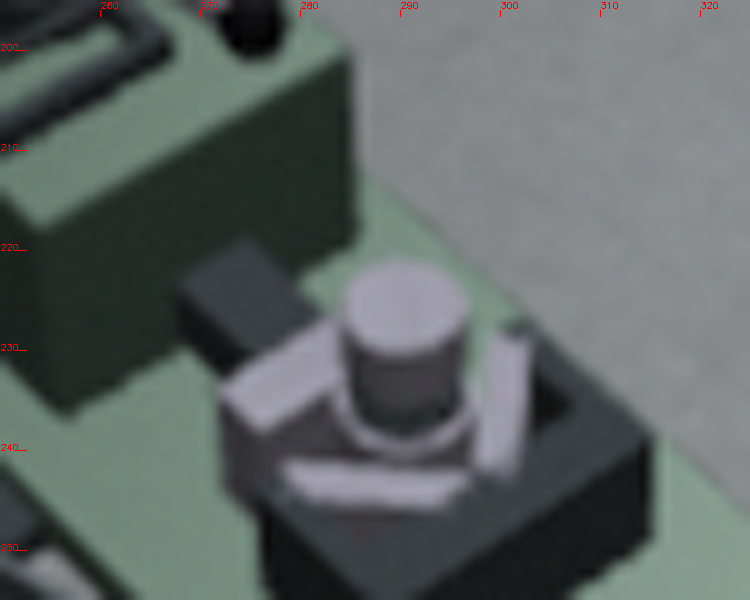

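Emit:
play_rows --moves '[{"claw": 0,"linear": [1.2,-0.3,0.4],"turn": [0.001,0.001,0.006]},{"claw": 0,"linear": [1.7,-0.4,0.4],"turn": [0.001,0.001,0.014]},{"claw": 0,"linear": [1.7,-0.4,0.4],"turn": [0.001,0.001,0.014]}]'

```text
time_s: 36.95
ee_pos: [0.5449, -0.1519, 0.1205]
eef_rot: [3.141, 0.004, 1.241]
force: [-2.9, -7.3, 2.0]
grip_width: 0.0006
```

```bash
python3 - <<'E'
from wh import *
D=np.deg2rad; where()
rows([(D(x),57,14,120) for x in (172,171,170)])
E
```

```text
tip fixt [-58.6  -6.4] r 58.9 ang 186.3 F fixt [-1.5 -7.7] z 0.1205
now [ 0.5449 -0.1519  0.1205] [3.1414 0.0038 1.2411] F [-2.91 -7.29  1.98] t 36.95
172.0 [0.5 0.1 0.5] [ 0.     0.004 -0.008]
171.0 [ 1.5 -0.1  0.5] [0.    0.004 0.009]
170.0 [ 2.5 -0.4  0.5] [0.    0.004 0.027]
```

Emit:
play_rows --moves '[{"claw": 0,"linear": [1.2,-0.3,0.4],"turn": [0,0.002,0.006]},{"claw": 0,"linear": [1.7,-0.4,0.4],"turn": [0,0.002,0.014]},{"claw": 0,"linear": [1.7,-0.4,0.4],"turn": [0,0.002,0.014]}]'

```text
time_s: 37.33
ee_pos: [0.5449, -0.1511, 0.1205]
eef_rot: [3.141, 0.003, 1.227]
force: [-2.7, -6.5, 2.2]
grip_width: 0.0001
```

```bash
python3 - <<'E'
from wh import *
D=np.deg2rad; where()
rows([(D(x),57,14,120) for x in (172,171,170)])
E
```

```text
tip fixt [-58.7  -5.6] r 58.9 ang 185.4 F fixt [-1.4 -6.9] z 0.1205
now [ 0.5449 -0.1511  0.1205] [3.1407 0.0034 1.2268] F [-2.67 -6.48  2.17] t 37.325
172.0 [-0.3  0.3  0.5] [ 0.001  0.003 -0.022]
171.0 [0.7 0.1 0.5] [ 0.001  0.003 -0.005]
170.0 [ 1.7 -0.2  0.5] [0.001 0.003 0.013]
```

Emit:
play_rows --moves '[{"claw": 0,"linear": [1.2,-0.3,0.4],"turn": [0,0.002,0.006]},{"claw": 0,"linear": [1.6,-0.4,0.4],"turn": [0,0.002,0.013]},{"claw": 0,"linear": [1.6,-0.4,0.4],"turn": [0,0.002,0.013]}]'

```text
time_s: 37.7
ee_pos: [0.545, -0.1504, 0.1205]
eef_rot: [3.14, 0.003, 1.213]
force: [-1.9, -7.7, 1.7]
grip_width: 0.0005
```

```bash
python3 - <<'E'
from wh import *
D=np.deg2rad; where()
rows([(D(x),57,14,120) for x in (171,170,169)])
E
```

```text
tip fixt [-58.8  -4.9] r 59.0 ang 184.8 F fixt [-0.5 -7.9] z 0.1205
now [ 0.545  -0.1504  0.1205] [3.1400e+00 2.9000e-03 1.2134e+00] F [-1.94 -7.66  1.69] t 37.7
171.0 [0.  0.3 0.5] [ 0.002  0.003 -0.018]
170.0 [1.  0.  0.5] [ 0.002  0.003 -0.001]
169.0 [ 2.  -0.2  0.5] [0.002 0.003 0.017]
```

Emit:
play_rows --moves '[{"claw": 0,"linear": [1.2,-0.3,0.4],"turn": [0,0.002,0.006]},{"claw": 0,"linear": [1.6,-0.3,0.4],"turn": [0,0.002,0.012]},{"claw": 0,"linear": [1.6,-0.3,0.4],"turn": [0,0.002,0.012]}]'

```text
time_s: 38.08
ee_pos: [0.5451, -0.1497, 0.1205]
eef_rot: [3.139, 0.003, 1.201]
force: [-3.2, -6.8, 3.5]
grip_width: 0.0006
```

```bash
python3 - <<'E'
from wh import *
D=np.deg2rad; where()
rows([(D(x),57,14,120) for x in (170,169)])
i=vision.camera('scene'); crop(i,250,195,75,60,10,'pics/scene33.png')
E
```

```text
tip fixt [-58.8  -4.2] r 59.0 ang 184.1 F fixt [-1.9 -7.2] z 0.1205
now [ 0.5451 -0.1497  0.1205] [3.1395e+00 2.5000e-03 1.2011e+00] F [-3.21 -6.78  3.51] t 38.075
170.0 [0.4 0.2 0.5] [ 0.002  0.003 -0.013]
169.0 [ 1.4 -0.1  0.4] [0.002 0.003 0.004]
```

View pics/scene33.png

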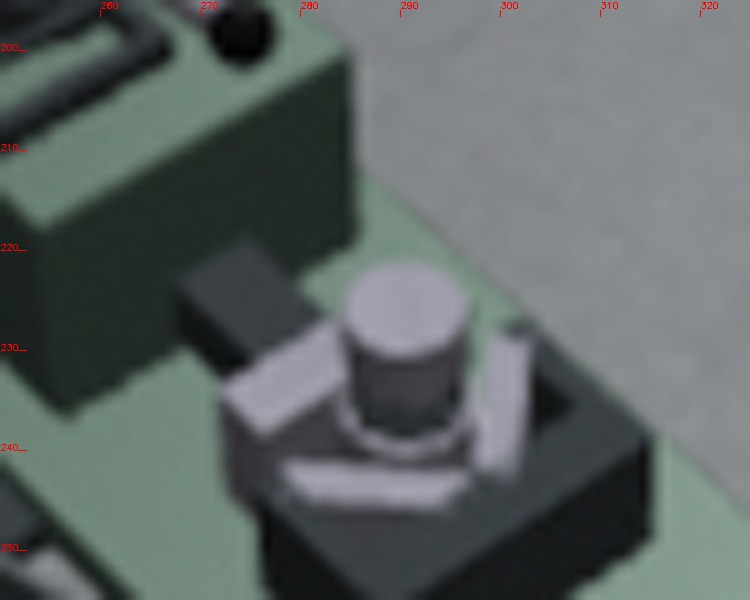

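Emit:
play_rows --moves '[{"claw": 0,"linear": [1.2,-0.3,0.4],"turn": [0,0.002,0.006]},{"claw": 0,"linear": [1.6,-0.3,0.4],"turn": [0,0.002,0.012]},{"claw": 0,"linear": [1.6,-0.3,0.4],"turn": [0,0.002,0.012]}]'

```text
time_s: 38.5
ee_pos: [0.545, -0.1494, 0.1205]
eef_rot: [3.139, 0.003, 1.189]
force: [-3.7, -9.0, 2.5]
grip_width: 0.0003
```

```bash
python3 - <<'E'
from wh import *
D=np.deg2rad; where()
rows([(D(x),57,14,120) for x in (169,168)])
E
```

```text
tip fixt [-58.9  -3.8] r 59.0 ang 183.7 F fixt [-2.  -9.6] z 0.1205
now [ 0.545  -0.1494  0.1205] [3.1390e+00 2.6000e-03 1.1888e+00] F [-3.69 -9.04  2.49] t 38.5
169.0 [1.  0.1 0.5] [ 0.003  0.003 -0.008]
168.0 [ 2.  -0.2  0.5] [0.003 0.003 0.01 ]
```

Emit:
play_rows --moves '[{"claw": 0,"linear": [1.4,-0.2,0.4],"turn": [0.001,0.002,0.004]},{"claw": 0,"linear": [1.5,-0.3,0.4],"turn": [0.001,0.002,0.005]},{"claw": 0,"linear": [1.5,-0.3,0.4],"turn": [0.001,0.002,0.005]}]'

```text
time_s: 38.88
ee_pos: [0.545, -0.1493, 0.1204]
eef_rot: [3.139, 0.003, 1.183]
force: [-4.2, -10.2, 2.4]
grip_width: 0.0004
```

```bash
python3 - <<'E'
from wh import *
where()
i=vision.camera('scene'); crop(i,250,195,75,60,10,'pics/scene34.png')
c=cv2.imread('pics/scene34.png'); import ov
punch('scene',c,250,195,10,*f2w(p,(0,47,18))[0]); ov.ov('scene',c,250,195,10,74,28); cv2.imwrite('pics/scene34o.png',np.hstack([cv2.imread('pics/scene34.png')[180:580,180:570],c[180:580,180:570]]))
E
```

```text
tip fixt [-59.   -3.8] r 59.1 ang 183.7 F fixt [ -2.3 -10.8] z 0.1204
```

View pics/scene34o.png

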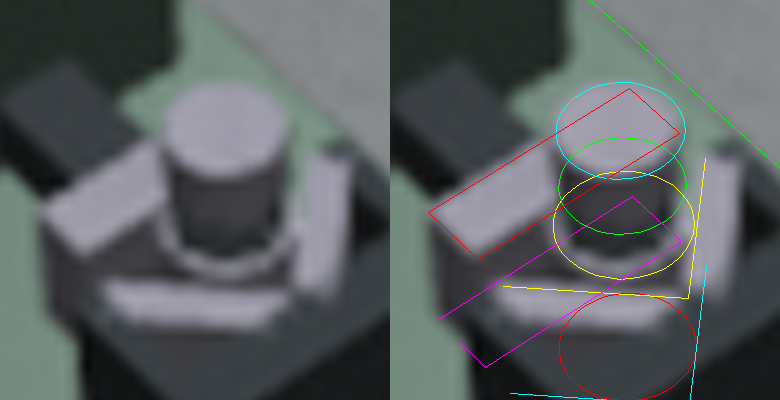

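It's solid at 11 N with no motion, roughly 22 N of clamping, and the barrel now sits against both faces. I'll back off.

Emit:
play_rows --moves '[{"claw": 0,"linear": [-2,-0.2,0],"turn": [0,0,0]},{"claw": 0,"linear": [-6,0,0],"turn": [0,0,0]},{"claw": 0,"linear": [-12,0,0],"turn": [0,0,0]},{"claw": 0,"linear": [-12,0,-15],"turn": [0,0,0]},{"claw": 0,"linear": [-12,0,-50],"turn": [0,0,0]},{"claw": 0,"linear": [-12,0,-95],"turn": [0,0,0]},{"claw": 0,"linear": [-12,0,-100],"turn": [0,0,0]},{"claw": 0,"linear": [-12,0,-100],"turn": [0,0,0]}]'

```text
time_s: 39.92
ee_pos: [0.5404, -0.1599, 0.2208]
eef_rot: [3.139, 0.003, 1.184]
force: [0.6, 0.7, 0.0]
grip_width: 0.0005
```

```bash
python3 - <<'E'
from wh import *
import ov
where(); pf()
i=vision.camera('scene'); t=vision.camera('top')
cv2.imwrite('pics/scene35f.png',i)
crop(i,250,195,75,60,10,'pics/scene35.png'); crop(t,285,130,100,75,8,'pics/top35.png')
def toF(w):
    c,s=np.cos(p[2]),np.sin(p[2]); d=w[:2]-p[:2]; return np.round([1000*(c*d[0]+s*d[1]),1000*(-s*d[0]+c*d[1])],1)
r=[]
for x,y in ((0,45),(-2,43)):
    c=cv2.imread('pics/top35.png'); punch('top',c,285,130,8,*f2w(p,(x,y,18))[0]); ov.ov('top',c,285,130,8,72,y-19); r.append(c[130:450,150:450])
cv2.imwrite('pics/w_top35.png',np.hstack(r))
E
```

```text
tip fixt [-61.6 -15.1] r 63.4 ang 193.8 F fixt [0.5 0.8] z 0.2208
TCP fixt [ -61.6 -135.1] F fixt [0.5 0.8 0. ] M [-0.03 -0.06  0.02] w 0.0005 z 0.2208 t 39.92
```

View pics/w_top35.png

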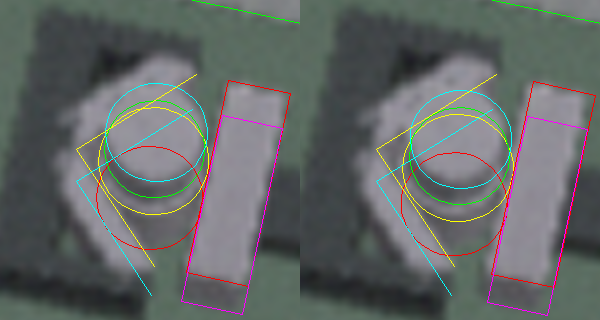

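View pics/scene35f.png

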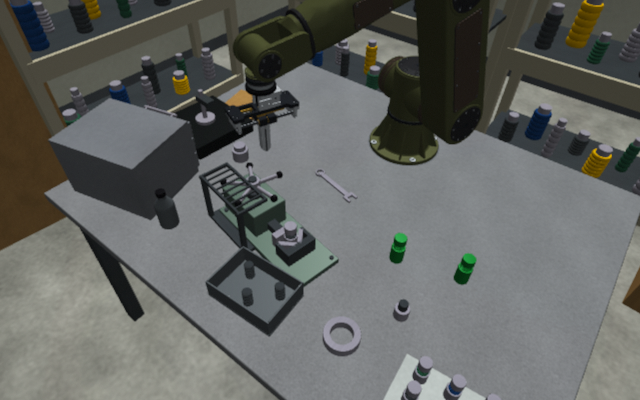

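View pics/scene35.png

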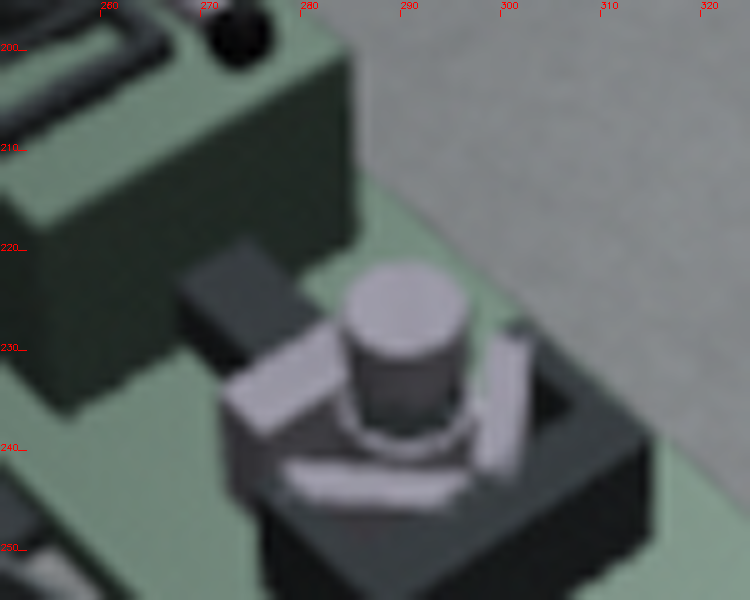

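```bash
python3 - <<'E'
from station import hand_in,get_obs
print(get_obs()['time_s'],get_obs()['force']); print(hand_in())
E
```

```text
40.025 [ 0.14937134  1.07595732 -0.09883661]
the job is handed in; nothing more can be done
None
```

The punch is standing upright in the V, clamped by the jaw, and I handed the job in at about 40 s. I could not measure the clamping force directly. From the push on the spoke it works out at about 22 N, inside the 6–40 N band.

- **Placing:** On the first descent the punch seems to have caught a V face. It rode up about 8 mm and tilted slightly in the grip. I moved it back from the V and released it about 34 mm along the fixture, where it settled upright.
- **Winding, first try:** I wound the jaw with two spokes in turn, pushing at about 6–8 N. It came up solid at 12.9 N (perhaps 30 N of clamping). The pictures then showed the punch bearing on one V face only, about 2 mm off centre.
- **Fixing the seat:** I gripped the cap, eased it sideways until it met the other face, let go, and wound in about 2 mm more. It came up solid at about 11 N with no further movement, and I stopped there.

**Last checks:**
- **Seating:** Pictures from both cameras show the punch upright and centred in the V to within about 1 mm. The two cameras disagree by 2–3 mm on where the V corner is, so that is the weakest of my checks.
- **Other tooling:** The sleeve and stub look unmoved in the last wide picture.
- **Arm:** It is clear, with the fingertips 65 mm above the wheel. The force reading was about 1 N, in line with its free-air noise.

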